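# Pack up a clamp strap level with a casting

### The arm

A 6-joint arm with a two-finger parallel gripper is mounted at the origin on the work surface. World frame = base frame: x ahead of the robot, y to its left, z up, the work surface at z = 0. Lengths are in m, angles in rad, forces in N, time in s.
With the tool pointing down it reaches from about 0.3 to 0.875 m from the base axis. Payload 6.4 kg.
Tool frame: the origin (TCP) lies midway between the tips of the shut fingers; the grasp point (between the pads) lies 19 mm behind it; z points along the fingers, y is the line along which they close (so a half turn about z gives the same grasp; the last joint's range is limited). The gripper opens to 88 mm and grips with 3 to 60 N. Pads are 18 mm wide; open, the fingers measure 123 mm over their backs; the gripper's body (75 mm by 187 mm) begins 45 mm behind the grasp point.
Start: joints at [0.93, 0.181, 1.607, -0, 1.354, -0.206], TCP at [0.242, 0.522, 0.239] pointing down, gripper open.
Joint ranges: [-2.99, 2.99], [-0.89, 2.07], [0.3, 2.58], [-1.14, 4.28], [0, 2.63], [-3.12, 3.12]. Speed limits (rad/s): [2.57, 2.57, 3.01, 3.14, 3.14, 3.14].

### API

Orientations are given as a rotation vector (axis times angle).
In Python, from plant import ctrl, cams gives the robot as it stands (ctrl), with the cameras (cams).
- The arm moves only by the shell command python3 steer.py 'ROWS' [FORCE]. ROWS is a JSON list of rows, 1 to 20 of them, each of 5 numbers: dx, dy, dz in m, then a turn about the tool's z in rad, then the finger opening in m; each row is the pose to reach, as a shift and turn from the pose commanded when the command began, along the tool's axes at that moment; what a row does not reach only later rows make up. A row lasts 1/10 s, in which the tool goes at most 0.05 m and 0.15 rad, less where a joint would pass 70% of its speed; a pose out of reach is approached as far as the arm can. The fingers move at their own pace and stop on an object; FORCE is the grip in N (left out, the last holds). Time passes only in rows, so rows that do not move let the fingers close. It prints the time, the measured TCP pose, the force, the opening and the grip force at its end.
- ctrl.observe(): the state, without advancing time (a new reading comes with each control period).
- cams.snapshot(name): name is "scene" or "top"; returns a dict with "pixels" (384x512x3 uint8, red, green, blue), "vfov" (degrees; the focal length in pixels is half the picture's height over the tangent of half this angle, whatever the lens; pixels are square), "cx", "cy" (the principal point, pixels), "R" (3x3) and "t" (3): a world point X has camera coordinates R X + t. Camera axes: x right, y down, z forward; pixel columns grow to the right and rows downward; lengths in m; the calibration is good to about 2 mm. A picture is of the moment at which its call begins. There is no depth.
- ctrl.finish_job(): hands the job in; it is judged then, once.
The state is a dict: "time_s": time; "joints": joint angles; "joint_vel": joint speeds; "joint_efforts": joint torques, N m; "eef_pos": TCP position; "tool_rot": TCP orientation; "contact_force": force on the tool from outside, world axes, zero at the start; "ft_torque": the same for the moment, N m; "finger_gap": finger opening in m; "grasp_force": force on a finger pad.
Only numpy, scipy, OpenCV 4.12 (cv2) and the standard library are available. Lean on these libraries where they do the work, as an engineer would, in place of code of your own. Each camera call takes 0.05 s, during which the arm holds its last target. There are 200 camera calls.

### The job

Clear every aluminium offcut off the setup plate into the red scrap tray. Then build packing on the yellow outlined square exactly as high as the casting's machined ledge: choose matched pairs of bars (black, blue, brass), one pair to a layer, its two bars parallel just inside opposite lines of the square, the thickest pair at the bottom, each layer crosswise to the one below, and the top pair lying across the plate's centre line. Last, lay the clamp strap flat and level along the centre line, its middle over the plate's middle, one end resting on the packing and the other on the ledge; leave the spare bars off the plate and do not disturb the casting or the other tools on the bench.

Things in the scene. Friction and masses are not known exactly. Their poses are not given: they have to be found in the camera images.
- plate: grey steel setup plate, fixed to the bench, 150 x 360 x 12 mm, top surface 12 mm above the bench. Origin: centre of its underside; its y axis runs along its long side (the plate's centre line, from the packing square at y = -80 mm to the casting at about y = +95 mm), x across it, z up
- pad (a point): centre of the yellow outlined square (thin flat lines, about 84 x 84 mm) on the plate's top surface, where the packing goes; axes as the plate's. A layer's two bars lie 30 mm either side of this point (60 mm between centre lines), outer sides on two facing lines, ends 13 mm past the other two lines
- mid (a point): point on the plate's top surface at the plate's centre, on the centre line between packing and casting; the strap's middle goes above it. Axes as the plate's
- tray: red open scrap tray, fixed, 120 (x) x 200 (y) x 30 mm high, walls and floor 4 mm. Origin: centre of its underside, z up
- strap: steel clamp strap, a flat bar 250 x 36 x 12 mm, about 0.35 kg, with a dark slot marking in the middle. Origin: centre of its underside; x along its length, z up (thickness)
- casting30: green casting with a bright machined flat ledge on top, 30 mm above its own underside; on the plate's +y end, 3 kg. Only one of the four castings is there. Ledge 80 (x) x 100 (y) mm; at the +y end of the ledge, from y = 50 to 80 mm, a boss rises 20 mm above the ledge (26 mm at its bright ring). Origin: underside, below the ledge's centre; axes about as the plate's, z up
- casting36: red casting with a bright machined flat ledge on top, 36 mm above its own underside; on the plate's +y end, 3 kg. Only one of the four castings is there. Ledge 80 (x) x 100 (y) mm; at the +y end of the ledge, from y = 50 to 80 mm, a boss rises 20 mm above the ledge (26 mm at its bright ring). Origin: underside, below the ledge's centre; axes about as the plate's, z up
- casting42: white casting with a bright machined flat ledge on top, 42 mm above its own underside; on the plate's +y end, 3 kg. Only one of the four castings is there. Ledge 80 (x) x 100 (y) mm; at the +y end of the ledge, from y = 50 to 80 mm, a boss rises 20 mm above the ledge (26 mm at its bright ring). Origin: underside, below the ledge's centre; axes about as the plate's, z up
- casting54: terracotta brown casting with a bright machined flat ledge on top, 54 mm above its own underside; on the plate's +y end, 3 kg. Only one of the four castings is there. Ledge 80 (x) x 100 (y) mm; at the +y end of the ledge, from y = 50 to 80 mm, a boss rises 20 mm above the ledge (26 mm at its bright ring). Origin: underside, below the ledge's centre; axes about as the plate's, z up
- bar24a: black packing bar, 110 x 24 x 24 mm (24 mm thick, one of a matched pair bar24a and bar24b), 0.17 kg. Origin: centre of its underside; x along its length, z up (thickness). Starts lying on the bench
- bar24b: black packing bar, 110 x 24 x 24 mm (24 mm thick, one of a matched pair bar24a and bar24b), 0.17 kg. Origin: centre of its underside; x along its length, z up (thickness). Starts lying on the bench
- bar18a: blue packing bar, 110 x 24 x 18 mm (18 mm thick, one of a matched pair bar18a and bar18b), 0.13 kg. Origin: centre of its underside; x along its length, z up (thickness). Starts lying on the bench
- bar18b: blue packing bar, 110 x 24 x 18 mm (18 mm thick, one of a matched pair bar18a and bar18b), 0.13 kg. Origin: centre of its underside; x along its length, z up (thickness). Starts lying on the bench
- bar12a: brass packing bar, 110 x 24 x 12 mm (12 mm thick, one of a matched pair bar12a and bar12b), 0.10 kg. Origin: centre of its underside; x along its length, z up (thickness). Starts lying on the bench
- bar12b: brass packing bar, 110 x 24 x 12 mm (12 mm thick, one of a matched pair bar12a and bar12b), 0.10 kg. Origin: centre of its underside; x along its length, z up (thickness). Starts lying on the bench
- offcut1: aluminium offcut with a green end, 50 x 30 x 28 mm, 0.11 kg. Origin: centre of its underside; x along its 50 mm length, z up. Starts lying on the setup plate on or near the outlined square; one to three of them are there
- offcut2: aluminium offcut with a green end, 50 x 30 x 28 mm, 0.11 kg. Origin: centre of its underside; x along its 50 mm length, z up. Starts lying on the setup plate on or near the outlined square; one to three of them are there
- offcut3: aluminium offcut with a green end, 50 x 30 x 28 mm, 0.11 kg. Origin: centre of its underside; x along its 50 mm length, z up. Starts lying on the setup plate on or near the outlined square; one to three of them are there
- mallet: orange dead-blow mallet lying at the far side of the bench, about 0.28 m long, 50 mm high; not part of the job. Origin: under its head
- ratchet: ratchet wrench with a red handle lying at the far side of the bench, about 0.26 m long, 26 mm high; not part of the job. Origin: under its round head

How it is judged:
On the way, in this order (a step that is already met when the one before it is completed fails the run):
1. all offcuts are in the scrap tray (x of offcut1 in the frame of tray between -0.06 and 0.06 m and y of offcut1 in the frame of tray between -0.1 and 0.1 m and height (world z) of each of offcut1, offcut2, offcut3 below 0.045 m and x of offcut2 in the frame of tray between -0.06 and 0.06 m and y of offcut2 in the frame of tray between -0.1 and 0.1 m and x of offcut3 in the frame of tray between -0.06 and 0.06 m and y of offcut3 in the frame of tray between -0.1 and 0.1 m), for 0.2 s.
2. the packing stands on the square: crosswise matched pairs, thickest at the bottom, top pair across the centre line, level with the ledge ((((horizontal distance between bar18a and pad between 0.015 and 0.05 m and angle between each of bar18a, bar18b's own z axis and vertical below 0.06 rad and horizontal distance between bar18b and pad between 0.015 and 0.05 m and horizontal distance between bar18a and bar18b above 0.046 m and z of bar18a in the frame of bar18b between -0.005 and 0.005 m and angle between the x axis of bar18a and the x axis of bar18b, either way round below 0.2 rad) and (z of bar18a in the frame of pad between -0.004 and 0.004 m and z of bar18b in the frame of pad between -0.004 and 0.004 m) and angle between the x axis of each of bar18a, bar18b and the y axis of plate, either way round below 0.16 rad and (horizontal distance between bar12a and pad between 0.015 and 0.05 m and angle between each of bar12a, bar12b's own z axis and vertical below 0.06 rad and horizontal distance between bar12b and pad between 0.015 and 0.05 m and horizontal distance between bar12a and bar12b above 0.046 m and z of bar12a in the frame of bar12b between -0.005 and 0.005 m and angle between the x axis of bar12a and the x axis of bar12b, either way round below 0.2 rad) and (z of bar12a in the frame of pad between 0.014 and 0.022 m and z of bar12b in the frame of pad between 0.014 and 0.022 m) and angle between the x axis of each of bar12a, bar12b and the x axis of plate, either way round below 0.16 rad and ((x of bar24a in the frame of plate above 0.075 m or x of bar24a in the frame of plate below -0.075 m or y of bar24a in the frame of plate above 0.18 m or y of bar24a in the frame of plate below -0.18 m) and (x of bar24b in the frame of plate above 0.075 m or x of bar24b in the frame of plate below -0.075 m or y of bar24b in the frame of plate above 0.18 m or y of bar24b in the frame of plate below -0.18 m))) or ((horizontal distance between bar24a and pad between 0.015 and 0.05 m and angle between each of bar24a, bar24b's own z axis and vertical below 0.06 rad and horizontal distance between bar24b and pad between 0.015 and 0.05 m and horizontal distance between bar24a and bar24b above 0.046 m and z of bar24a in the frame of bar24b between -0.005 and 0.005 m and angle between the x axis of bar24a and the x axis of bar24b, either way round below 0.2 rad) and (z of bar24a in the frame of pad between -0.004 and 0.004 m and z of bar24b in the frame of pad between -0.004 and 0.004 m) and angle between the x axis of each of bar24a, bar24b and the y axis of plate, either way round below 0.16 rad and (horizontal distance between bar12a and pad between 0.015 and 0.05 m and angle between each of bar12a, bar12b's own z axis and vertical below 0.06 rad and horizontal distance between bar12b and pad between 0.015 and 0.05 m and horizontal distance between bar12a and bar12b above 0.046 m and z of bar12a in the frame of bar12b between -0.005 and 0.005 m and angle between the x axis of bar12a and the x axis of bar12b, either way round below 0.2 rad) and (z of bar12a in the frame of pad between 0.02 and 0.028 m and z of bar12b in the frame of pad between 0.02 and 0.028 m) and angle between the x axis of each of bar12a, bar12b and the x axis of plate, either way round below 0.16 rad and ((x of bar18a in the frame of plate above 0.075 m or x of bar18a in the frame of plate below -0.075 m or y of bar18a in the frame of plate above 0.18 m or y of bar18a in the frame of plate below -0.18 m) and (x of bar18b in the frame of plate above 0.075 m or x of bar18b in the frame of plate below -0.075 m or y of bar18b in the frame of plate above 0.18 m or y of bar18b in the frame of plate below -0.18 m))) or ((horizontal distance between bar24a and pad between 0.015 and 0.05 m and angle between each of bar24a, bar24b's own z axis and vertical below 0.06 rad and horizontal distance between bar24b and pad between 0.015 and 0.05 m and horizontal distance between bar24a and bar24b above 0.046 m and z of bar24a in the frame of bar24b between -0.005 and 0.005 m and angle between the x axis of bar24a and the x axis of bar24b, either way round below 0.2 rad) and (z of bar24a in the frame of pad between -0.004 and 0.004 m and z of bar24b in the frame of pad between -0.004 and 0.004 m) and angle between the x axis of each of bar24a, bar24b and the y axis of plate, either way round below 0.16 rad and (horizontal distance between bar18a and pad between 0.015 and 0.05 m and angle between each of bar18a, bar18b's own z axis and vertical below 0.06 rad and horizontal distance between bar18b and pad between 0.015 and 0.05 m and horizontal distance between bar18a and bar18b above 0.046 m and z of bar18a in the frame of bar18b between -0.005 and 0.005 m and angle between the x axis of bar18a and the x axis of bar18b, either way round below 0.2 rad) and (z of bar18a in the frame of pad between 0.02 and 0.028 m and z of bar18b in the frame of pad between 0.02 and 0.028 m) and angle between the x axis of each of bar18a, bar18b and the x axis of plate, either way round below 0.16 rad and ((x of bar12a in the frame of plate above 0.075 m or x of bar12a in the frame of plate below -0.075 m or y of bar12a in the frame of plate above 0.18 m or y of bar12a in the frame of plate below -0.18 m) and (x of bar12b in the frame of plate above 0.075 m or x of bar12b in the frame of plate below -0.075 m or y of bar12b in the frame of plate above 0.18 m or y of bar12b in the frame of plate below -0.18 m))) or ((horizontal distance between bar24a and pad between 0.015 and 0.05 m and angle between each of bar24a, bar24b's own z axis and vertical below 0.06 rad and horizontal distance between bar24b and pad between 0.015 and 0.05 m and horizontal distance between bar24a and bar24b above 0.046 m and z of bar24a in the frame of bar24b between -0.005 and 0.005 m and angle between the x axis of bar24a and the x axis of bar24b, either way round below 0.2 rad) and (z of bar24a in the frame of pad between -0.004 and 0.004 m and z of bar24b in the frame of pad between -0.004 and 0.004 m) and angle between the x axis of each of bar24a, bar24b and the x axis of plate, either way round below 0.16 rad and (horizontal distance between bar18a and pad between 0.015 and 0.05 m and angle between each of bar18a, bar18b's own z axis and vertical below 0.06 rad and horizontal distance between bar18b and pad between 0.015 and 0.05 m and horizontal distance between bar18a and bar18b above 0.046 m and z of bar18a in the frame of bar18b between -0.005 and 0.005 m and angle between the x axis of bar18a and the x axis of bar18b, either way round below 0.2 rad) and (z of bar18a in the frame of pad between 0.02 and 0.028 m and z of bar18b in the frame of pad between 0.02 and 0.028 m) and angle between the x axis of each of bar18a, bar18b and the y axis of plate, either way round below 0.16 rad and (horizontal distance between bar12a and pad between 0.015 and 0.05 m and angle between each of bar12a, bar12b's own z axis and vertical below 0.06 rad and horizontal distance between bar12b and pad between 0.015 and 0.05 m and horizontal distance between bar12a and bar12b above 0.046 m and z of bar12a in the frame of bar12b between -0.005 and 0.005 m and angle between the x axis of bar12a and the x axis of bar12b, either way round below 0.2 rad) and (z of bar12a in the frame of pad between 0.038 and 0.046 m and z of bar12b in the frame of pad between 0.038 and 0.046 m) and angle between the x axis of each of bar12a, bar12b and the x axis of plate, either way round below 0.16 rad)) and z of bar12a in the frame of casting30 between 0.014 and 0.022 m and z of bar12a in the frame of casting36 between 0.02 and 0.028 m and z of bar18a in the frame of casting42 between 0.02 and 0.028 m and z of bar12a in the frame of casting54 between 0.038 and 0.046 m), for 0.2 s.
3. the strap lies level on packing and ledge (horizontal distance between strap and mid below 0.022 m and angle between the x axis of strap and the y axis of plate, either way round below 0.12 rad and angle between strap's own z axis and vertical below 0.02 rad and (contact force between strap and bar24a above 0.1 N or contact force between strap and bar24b above 0.1 N or contact force between strap and bar18a above 0.1 N or contact force between strap and bar18b above 0.1 N or contact force between strap and bar12a above 0.1 N or contact force between strap and bar12b above 0.1 N) and contact force between strap and casting30 above 0.1 N and contact force between strap and casting36 above 0.1 N and contact force between strap and casting42 above 0.1 N and contact force between strap and casting54 above 0.1 N and z of strap in the frame of casting30 between 0.026 and 0.034 m and z of strap in the frame of casting36 between 0.032 and 0.04 m and z of strap in the frame of casting42 between 0.038 and 0.046 m and z of strap in the frame of casting54 between 0.05 and 0.058 m and linear speed of strap below 0.02 m/s), for 0.2 s.
At the end, for the whole second after the job is handed in: Offcuts in tray; packing as asked, bar centres 15-50 mm from the square's centre, pairs over 46 mm apart, within 9 deg of the plate axes, top within 4 mm of the ledge; spare bars off the plate; strap on both, level to 0.02 rad, within 7 deg and 22 mm of the plate's middle; all at rest (all of step 1 and all of step 2 and all of step 3 and linear speed of each of bar24a, bar24b, bar18a, bar18b, bar12a, bar12b, offcut1, offcut2, offcut3 below 0.02 m/s); the robot touches nothing.
It fails at once if the mallet was disturbed (moved over 30 mm) (distance of mallet from where it was at the start of the episode above 0.03 m).
It fails at once if the ratchet was disturbed (moved over 30 mm) (distance of ratchet from where it was at the start of the episode above 0.03 m).
It fails at once if the casting was shifted (over 12 mm) (distance of any of casting30, casting36, casting42, casting54 from where it was at the start of the episode above 0.012 m).
Of casting30, casting36, casting42, casting54 only 1 to 1 are there at a start; the rules pass over those that are not, and their reading is None.
Of offcut1, offcut2, offcut3 only 1 to 3 are there at a start; the rules pass over those that are not, and their reading is None.
At some moment in a run one of strap, offcut1, offcut2, offcut3 may be knocked a few centimetres aside while the robot is not near it.
Once in a run the grip may slacken for a moment while it holds something.
It also fails if it takes over 210 s, if anything falls off the work surface, if the arm or the gripper's body presses on something with over 40 N, if the wrist force passes 120 N, or if a joint passes its speed limit or range.

## Working session

There is one attempt and no reset: what is moved stays moved. The work goes in short steps, Python scripts to look and compute and a shell command to move; the robot and the scene stay as the last step left them, time stands still between calls to the robot, and variables do not carry over. Pictures are saved under pics/ and viewed, at most 14 in all, crops included, and the job is handed in when it is done.

```bash
ls; mkdir -p pics
python3 - <<'E'
from plant import ctrl, cams
import cv2,numpy as np
s=ctrl.observe();print(s)
for n in("scene","top"):
    d=cams.snapshot(n);cv2.imwrite(f"pics/{n}0.png",d["pixels"][...,::-1]);np.savez(f"pics/{n}0.npz",**d)
    print(n,d["vfov"],d["cx"],d["cy"],d["R"],d["t"],[k for k in d])
E
```

```text
pics
plant.py
steer.py
{'time_s': 0.0, 'joints': array([ 9.29689674e-01,  1.81493008e-01,  1.60797654e+00, -1.22934106e-05,
        1.35377923e+00, -2.06301547e-01]), 'joint_vel': array([ 4.66167228e-04,  6.41466616e-04,  6.20872487e-05, -6.88229812e-04,
        2.09410929e-03,  2.35221843e-04]), 'joint_efforts': array([-6.90234720e-05, -4.33865190e+01, -3.41852403e+01,  7.01566273e-02,
        3.86134756e-02, -1.14352836e-04]), 'eef_pos': array([0.24188299, 0.52108111, 0.23785234]), 'tool_rot': array([-6.77474060e-01, -3.06698853e+00,  2.37863536e-03]), 'contact_force': array([-1.12603557,  0.56118072,  0.20403287]), 'ft_torque': array([ 0.03954651, -0.07069934, -0.0674156 ]), 'grasp_force': 0.0, 'finger_gap': 0.08838874821058038}
scene 53.08693949431335 257.8206864935699 195.6469521357098 [[-0.12964777  0.99136651 -0.01959326]
 [ 0.75969333  0.0866127  -0.64448761]
 [-0.63722641 -0.09844125 -0.76436367]] [ 0.12822057 -0.40156483  1.64574264] ['pixels', 'vfov', 'cx', 'cy', 'R', 't']
top 48.623436435343294 259.5069811327797 187.08235596148754 [[-1.55790992e-02 -9.99876722e-01 -1.95752068e-03]
 [-9.83665214e-01  1.56775803e-02 -1.79323619e-01]
 [ 1.79332201e-01 -8.68155440e-04 -9.83788193e-01]] [-0.04769432  0.5832726   1.07148692] ['pixels', 'vfov', 'cx', 'cy', 'R', 't']
```

View pics/scene0.png

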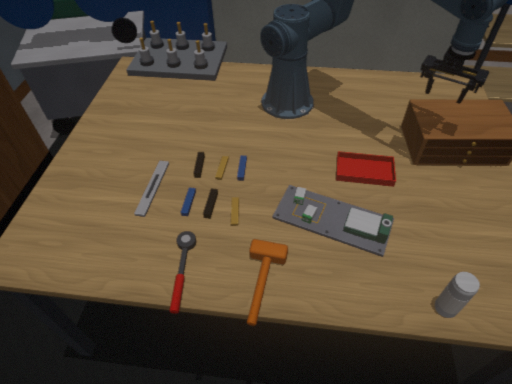

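View pics/top0.png

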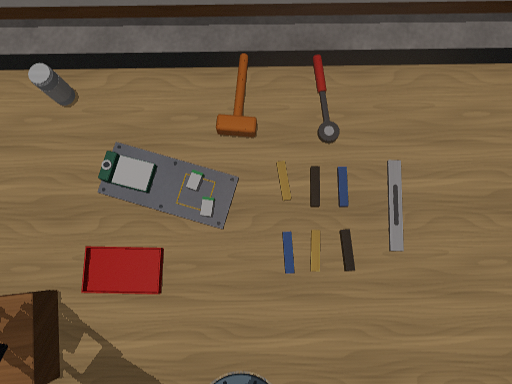

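Scene view: the plate is at about (335,220) with two offcuts near the square and a green-sided casting, and the tray is at (365,168). Bars sit at x 180–245, y 150–225. In the top view, the strap is at (395,205). I'll zoom in on both views to confirm.

Run:
```python
import cv2,numpy as np
a=cv2.imread("pics/scene0.png")[140:290,130:410];b=cv2.imread("pics/top0.png")[110:310,70:420]
a=cv2.resize(a,(560,300),interpolation=cv2.INTER_CUBIC);b=cv2.resize(b,(525,300),interpolation=cv2.INTER_CUBIC)
b=cv2.copyMakeBorder(b,0,0,0,35,0);cv2.imwrite("pics/z0.png",np.vstack([a,b]))
for n in("scene","top"):
    d=np.load(f"pics/{n}0.npz");p=cv2.cvtColor(d["pixels"],cv2.COLOR_RGB2HSV);print(n,-d["R"].T@d["t"])
    q=[(198,165),(222,168),(242,168),(188,202),(235,210),(150,195),(365,167),(330,220),(364,222)] if n=="scene" else [(315,185),(284,180),(343,190),(289,255),(316,250),(393,180),(120,270),(160,205),(133,172),(195,182),(208,207),(108,160)]
    for c,r in q: print((c,r),p[r,c],end=" ")
```

```text
scene [1.37040031 0.06967599 1.00165458]
(198, 165) [14 81 41] (222, 168) [ 20 162 137] (242, 168) [110 136 105] (188, 202) [109 149 106] (235, 210) [ 20 162 137] (150, 195) [150   4 119] (365, 167) [  2 214 149] (330, 220) [126  13  96] (364, 222) [135   3 150] top [ 0.38084982 -0.05590253  1.15861737]
(315, 185) [16 88 49] (284, 180) [ 20 153 143] (343, 190) [110 127 104] (289, 255) [110 135 106] (316, 250) [ 20 151 145] (393, 180) [  0   6 127] (120, 270) [  1 203 153] (160, 205) [113  19  54] (133, 172) [ 10   5 154] (195, 182) [  8   7 153] (208, 207) [ 15   7 152] (108, 160) [ 60   8 129]
```

View pics/z0.png

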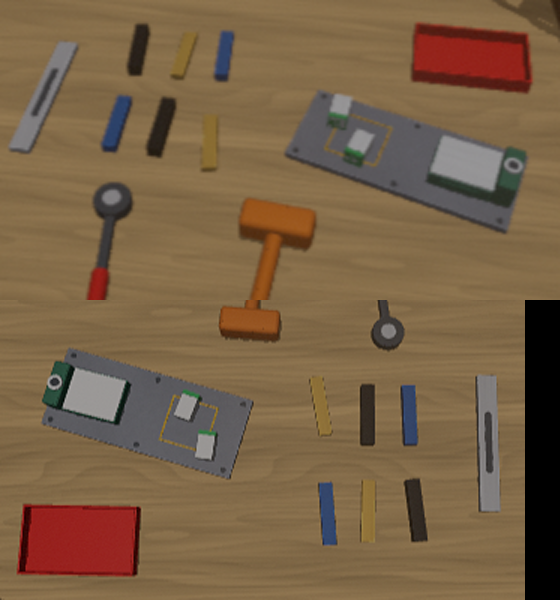

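Zoom shows a green casting with a bright ledge (30 mm), so the packing is blue below (along plate y) with brass above (across). There are two offcuts with green ends, at about (195,181) and (207,206) in the top view. Next I'll fit box silhouettes in both views.

```bash
cat > look.py <<'E'
import cv2,numpy as np
from scipy.optimize import minimize
from plant import ctrl, cams
def snap():
    out={}
    for n in("scene","top"):
        d=cams.snapshot(n); d["K"]=d["pixels"].shape[0]/2/np.tan(np.radians(d["vfov"])/2)
        d["hsv"]=cv2.cvtColor(d["pixels"],cv2.COLOR_RGB2HSV).astype(int); out[n]=d
    return out
def proj(d,X):
    c=np.atleast_2d(X)@np.array(d["R"]).T+d["t"]
    return c[:,:2]/c[:,2:]*d["K"]+[d["cx"],d["cy"]]
def ray(d,uv,z):
    R=np.array(d["R"]);C=-R.T@d["t"];v=R.T@[(uv[0]-d["cx"])/d["K"],(uv[1]-d["cy"])/d["K"],1]
    return C+v*(z-C[2])/v[2]
def box(p,dim):
    x,y,z,a=p;L,W,H=dim
    P=np.array([[i*L/2,j*W/2,k*H] for i in(-1,1) for j in(-1,1) for k in(0,1)])
    c,s=np.cos(a),np.sin(a)
    return P@np.array([[c,s,0],[-s,c,0],[0,0,1]])+[x,y,z]
def mask(d,kind):
    h,s,v=np.moveaxis(d["hsv"],2,0)
    return {"blue":(h>100)&(h<120)&(s>80),"brass":(h>=18)&(h<25)&(s>125)&(v>95),"black":(v<72)&(s<125),
     "strap":(s<45)&(v>60),"off":((s<35)&(v>118))|((h>45)&(h<85)&(s>60)),"red":((h<6)|(h>174))&(s>160),
     "wood":(h>8)&(h<24)&(s>60)&(v>60)}[kind].astype(np.uint8)
def hull(d,P):
    m=np.zeros(d["pixels"].shape[:2],np.uint8)
    h=cv2.convexHull(proj(d,P).astype(np.float32))[:,0]
    cv2.fillConvexPoly(m,np.round(h*256).astype(np.int32),255,cv2.LINE_AA,8); return m/255.
def fit(S,kind,dim,p0,free=(1,1,1,1),rad=0.06,views=("scene","top"),zr=None):
    """fit a box (L,W,H) to the colour masks; p=(x,y,z,yaw); returns p,IoU loss"""
    p0=np.array(p0,float);ix=np.flatnonzero(free);M={}
    for n in views:
        d=S[n];roi=np.zeros(d["pixels"].shape[:2],np.uint8)
        c=proj(d,p0[:3])[0];q=box(p0,(dim[0]+rad,dim[1]+rad,dim[2]))
        M[n]=mask(d,kind)*(hull(d,q)>.5)
    def cost(v):
        p=p0.copy();p[ix]=v;e=0
        for n in views:
            m=hull(S[n],box(p,dim));e+=1-np.minimum(m,M[n]).sum()/np.maximum(m,M[n]).sum()
        return e/len(views)
    best=None
    st=np.array([.01,.01,.006,.15])[ix]
    v=p0[ix]
    for k in range(3):
        sim=np.vstack([v]+[v+st*e/(k+1)*(-1)**k for e in np.eye(len(ix))])
        r=minimize(cost,v,method="Nelder-Mead",options=dict(initial_simplex=sim,xatol=1e-5,fatol=1e-5,maxiter=400));v=r.x
    p=p0.copy();p[ix]=v;return p,r.fun
E
python3 - <<'E'
from look import *
S=snap();T=S["top"]
for nm,k,px,dim,a in [("blueA","blue",(343,187),(.11,.024,.018),0),("blueB","blue",(289,252),(.11,.024,.018),0),
 ("brassA","brass",(284,180),(.11,.024,.012),0.15),("brassB","brass",(316,250),(.11,.024,.012),0),
 ("blackA","black",(315,187),(.11,.024,.024),0),("blackB","black",(347,250),(.11,.024,.024),0.1),("strap","strap",(395.5,205),(.25,.036,.012),0),
 ("off1","off",(195,181),(.05,.03,.028),0.),("off2","off",(207,206),(.05,.03,.028),0.)]:
    z0=.012 if nm[:3]=="off" else 0
    p0=[*ray(T,px,z0+dim[2])[:2],z0,a]
    rad=.03 if nm[:3]=="off" else .05
    rs=[fit(S,k,dim,[*p0[:3],a+b],rad=rad) for b in ((0,.5,-.5) if nm[:3]=="off" else (0,))]
    p,c=min(rs,key=lambda r:r[1]);pz,cz=fit(S,k,dim,[*p[:2],z0,p[3]],free=(1,1,0,1),rad=rad)
    pt,ct=fit(S,k,dim,[*p[:2],z0,p[3]],free=(1,1,0,1),views=("top",),rad=rad)
    print(nm,p.round(4),round(c,3),"| z fixed",pz.round(4),round(cz,3),"| top",pt.round(4),round(ct,3))
# square lines + plate
for n in S:
    d=S[n];h,s,v=np.moveaxis(d["hsv"],2,0)
    m=((h>17)&(h<28)&(s>60)).astype(np.uint8)
    r=(slice(165,215),slice(172,222)) if n=="top" else (slice(185,225),slice(285,335))
    y,x=np.nonzero(m[r]);print(n,len(x))
tr=fit(S,"red",(.2,.12,.03),[*ray(T,(123,270),.03)[:2],0,1.57],rad=.04);print("tray",tr)
E
```

```text
blueA [ 0.5891 -0.2876 -0.0048  0.0388] 0.348 | z fixed [ 0.5871 -0.2874  0.      0.0364] 0.351 | top [ 0.5925 -0.2839  0.     -0.0459] 0.298
blueB [ 0.4126 -0.1311 -0.0044  0.0717] 0.345 | z fixed [ 0.4108 -0.1308  0.      0.0648] 0.347 | top [ 0.4151 -0.1297  0.      0.0454] 0.222
brassA [ 0.6102 -0.126  -0.0044  0.1472] 0.194 | z fixed [ 0.611  -0.1256  0.      0.1453] 0.199 | top [ 0.6102 -0.1235  0.      0.1412] 0.185
brassB [ 4.175e-01 -2.051e-01  2.000e-04 -3.730e-02] 0.211 | z fixed [ 0.4175 -0.2051  0.     -0.0369] 0.211 | top [ 0.4173 -0.2031  0.     -0.0409] 0.188
blackA [ 0.5915 -0.2095 -0.0047 -0.0367] 0.283 | z fixed [ 0.5918 -0.208   0.     -0.0102] 0.288 | top [ 0.5911 -0.2087  0.     -0.0777] 0.219
blackB [ 0.4157 -0.2898 -0.0093  0.1095] 0.33 | z fixed [ 0.4179 -0.2878  0.      0.1096] 0.337 | top [ 0.4178 -0.2863  0.      0.0886] 0.285
strap [ 0.5371 -0.4309 -0.0064 -0.0366] 0.245 | z fixed [ 0.5369 -0.4283  0.     -0.0392] 0.25 | top [ 0.5375 -0.4263  0.     -0.0552] 0.264
off1 [ 0.6098  0.1177  0.0108 -0.3394] 0.352 | z fixed [ 0.6098  0.1176  0.012  -0.3096] 0.353 | top [ 0.6111  0.1212  0.012  -0.604 ] 0.311
off2 [ 0.5369  0.0834  0.0143 -0.0886] 0.378 | z fixed [ 0.5367  0.0837  0.012  -0.0784] 0.388 | top [ 0.5379  0.0845  0.012  -0.1341] 0.274
scene 286
top 180
tray (array([ 0.37310767,  0.30941768, -0.0099994 ,  1.53777692]), np.float64(0.09789677809765407))
```

Run:
```python
from look import *
S=snap();out=[]
F=[([.5871,-.2874,0,.036],(.11,.024,.018)),([.4108,-.1308,0,.065],(.11,.024,.018)),([.611,-.1256,0,.145],(.11,.024,.012)),([.4175,-.2051,0,-.037],(.11,.024,.012)),([.5369,-.4283,0,-.039],(.25,.036,.012)),([.418,-.288,0,.11],(.11,.024,.024)),([.6098,.1176,.012,-.31],(.05,.03,.028)),([.5367,.0837,.012,-.08],(.05,.03,.028))]
for n,(c0,c1,r0,r1),k in (("scene",(130,330,145,230),4),("top",(170,410,150,280),800/240)):
    d=S[n];im=d["pixels"][...,::-1].copy()
    im=cv2.resize(im[r0:r1,c0:c1],None,fx=k,fy=k,interpolation=cv2.INTER_NEAREST)
    for p,dim in F:
        h=cv2.convexHull(proj(d,box(p,dim)).astype(np.float32))[:,0]
        cv2.polylines(im,[np.round((h-[c0,r0]+.5)*k).astype(int)],1,(0,0,255),1)
    cv2.imwrite(f"pics/ov_{n}.png",im); out.append(im)
m=max(o.shape[1] for o in out)
o=np.vstack([cv2.copyMakeBorder(o,0,0,0,m-o.shape[1],0) for o in out]);print(o.shape);cv2.imwrite("pics/ov.png",cv2.resize(o,None,fx=.77,fy=.77,interpolation=cv2.INTER_AREA))
```

```text
(773, 800, 3)
```

View pics/ov.png

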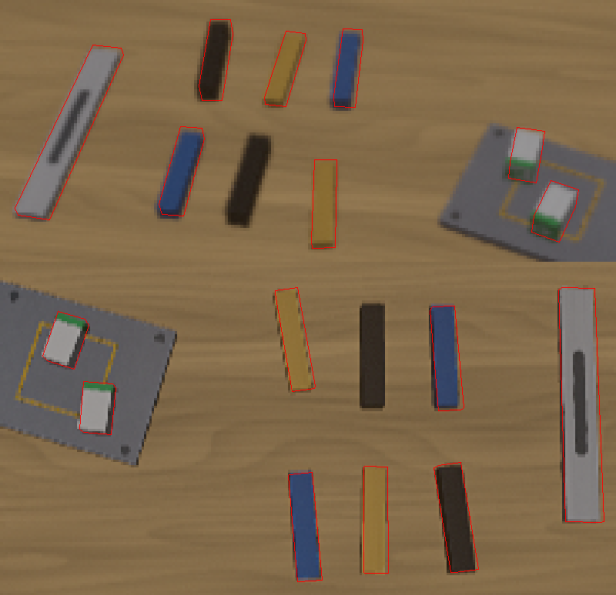

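Run:
```python
from look import *
S=snap();T=S["top"]["hsv"];C=S["scene"]["hsv"]
f=lambda a:" ".join("%d/%d/%d"%tuple(x) for x in a)
print("blue",f(T[187,334:353]));print("brass",f(T[250,308:325]));print("black",f(T[187,306:325]));print("off",f(T[181,183:208]));print("strap",f(T[180,384:406]))
print("sc blue",f(C[202,178:198]));print("sc off",f(C[203:225,309]));print("sc brass",f(C[212,226:244]));print("wood",np.percentile(T[290:320,220:400].reshape(-1,3),[1,50,99],axis=0))
```

```text
blue 18/111/133 18/113/133 18/114/137 18/113/126 168/33/39 109/140/118 110/129/103 110/124/103 110/129/101 111/125/104 111/123/104 111/123/102 111/133/102 108/81/95 17/122/140 18/115/135 18/111/135 18/113/136 17/111/135
brass 18/112/137 17/111/138 18/114/114 19/158/126 20/153/148 20/158/144 20/154/146 20/151/144 20/153/145 19/153/143 19/157/143 21/151/147 17/115/100 17/112/134 17/112/134 18/114/132 18/113/133
black 18/113/135 18/114/136 17/114/137 18/117/142 17/130/53 18/90/51 14/85/51 14/72/53 16/87/50 15/82/50 15/78/52 17/82/50 15/83/49 9/53/48 18/114/143 18/114/136 18/113/135 18/113/135 17/111/136
off 21/200/149 19/28/100 120/19/95 135/11/92 130/8/97 12/8/159 12/8/155 6/8/155 12/8/154 15/7/154 12/8/154 8/7/153 10/5/153 8/7/153 12/8/155 15/6/158 0/5/112 8/18/57 160/13/58 150/18/56 114/13/98 120/19/96 120/16/95 124/21/96 20/38/101
strap 17/112/139 18/112/139 18/112/144 17/94/87 15/33/62 0/6/139 0/6/128 6/10/128 6/10/129 0/6/127 0/8/128 15/8/128 12/10/129 8/8/129 8/8/128 0/8/129 160/6/127 16/63/130 18/118/141 17/112/141 18/109/141 17/111/142
sc blue 18/113/138 18/115/137 18/112/139 18/114/139 17/109/136 12/55/107 114/85/99 109/143/105 109/149/106 110/149/106 110/144/106 109/146/103 110/136/90 117/70/66 15/85/93 17/110/128 17/114/139 18/111/140 18/114/139 18/113/138
sc off 135/11/94 140/7/112 135/4/141 150/2/148 150/2/149 150/2/149 120/2/150 0/0/149 120/2/150 150/2/149 150/3/149 0/0/145 64/32/121 64/109/110 64/129/105 60/86/80 56/86/62 55/68/64 55/77/63 60/71/65 60/28/74 135/6/88
sc brass 18/112/132 17/115/133 18/117/133 18/113/135 18/117/135 19/141/139 20/157/138 20/159/136 20/159/136 20/160/137 20/161/138 20/160/137 19/147/120 18/118/130 18/112/141 18/112/143 18/112/143 18/112/144
wood [[ 17.   109.   119.99]
 [ 18.   113.   134.  ]
 [ 18.   118.   142.  ]]
```

```bash
python3 - <<'E'
s=open("look.py").read()
s=s.replace('''    return {"blue"''','''    nw=(v<112)|(s<98)|(s>130)|(h<15)|(h>21)
    return {"nw":nw,"off2":((s<40)&(v>118))|(v<78)|((h>45)&(h<85)&(s>50)),"blue"''')
open("look.py","w").write(s)
E
cat > meas.py <<'E'
from look import *
def meas(S,items):
  R={}
  for nm,p0,dim in items:
    k="off2" if nm[:3]=="off" else "nw";rad=.024 if nm[:3]=="off" else .036
    p,c=fit(S,k,dim,p0,rad=rad);p,c=fit(S,k,dim,p,rad=rad*.7);pz,cz=fit(S,k,dim,[*p[:2],p0[2],p[3]],free=(1,1,0,1),rad=rad*.7)
    print(nm,p.round(4),round(c,3),"| z fixed",pz.round(4),round(cz,3));R[nm]=pz
  return R
E
python3 - <<'E'
from meas import *
S=snap();T=S["top"]
B=(.11,.024,.018);Y=(.11,.024,.012);K=(.11,.024,.024);O=(.05,.03,.028)
meas(S,[("blueA",[.589,-.2855,0,0],B),("blueB",[.412,-.13,0,.05],B),("brassA",[.611,-.1256,0,.14],Y),("brassB",[.4175,-.205,0,-.03],Y),("blackA",[.5915,-.2085,0,-.03],K),("blackB",[.416,-.288,0,.1],K),("strap",[.537,-.428,0,-.04],(.25,.036,.012)),("off1",[.6098,.1176,.012,-.31],O),("off2",[.5367,.0837,.012,-.08],O)])
d=T
# plate: wood inside polygon + plate-gray outside
def pc(v,views=("scene","top")):
    e=0
    for n in views:
        d=S[n];h,s,vv=np.moveaxis(d["hsv"],2,0)
        m=hull(d,box([v[0],v[1],0,v[2]],(.36,.15,.012)));mm=hull(d,box([.6,.2,0,1.3],(.5,.3,.012)))>.5
        w=mask(d,"wood")*((s>98)&(s<130));g=((s<40)&(vv>45)&(vv<112)&mm)
        e+=(w*m).sum()+((1-m)*g).sum()
    return e
for vw in (("scene","top"),("top",),("scene",)):
    best=None
    for a in (1.2,1.3,1.4):
        v=np.array([.58,.19,a])
        for st in (.02,.01,.004):
            r=minimize(pc,v,args=(vw,),method="Nelder-Mead",options=dict(initial_simplex=np.vstack([v]+[v+st*q for q in np.diag([1,1,5])]),xatol=1e-5,fatol=.01));v=r.x
        if best is None or r.fun<best.fun: best=r
    c,s=np.cos(best.x[2]),np.sin(best.x[2]);print(vw,"plate",best.x,best.fun,"pad",best.x[:2]-.08*np.array([c,s]),best.x[:2]+.08*np.array([c,s]))
# yellow lines centroid bbox -> world square fit
h,s,v=np.moveaxis(T["hsv"],2,0)
for n in S:
    d=S[n];h,s,v=np.moveaxis(d["hsv"],2,0);mm=hull(d,box([*best.x[:2],.011,best.x[2]],(.34,.13,.001)))>.5
    y,x=np.nonzero((h>15)&(h<28)&(s>60)&mm)
    P=np.array([ray(d,(a,b),.012)[:2] for a,b in zip(x,y)])
    def q(vv):
        c,s_=np.cos(vv[2]),np.sin(vv[2]);L=(P-vv[:2])@np.array([[c,-s_],[s_,c]])
        return np.minimum(abs(np.abs(L).max(1)-.042),.008).sum()
    c0=(P.min(0)+P.max(0))/2
    r=min((minimize(q,[*c0,a],method="Nelder-Mead") for a in(-.3,-.2,-.1,.1,.2,.3)),key=lambda r:r.fun);print(n,len(P),"square",r.x,r.fun/len(P))
E
```

```text
blueA [ 0.5893 -0.2866 -0.0014 -0.0127] 0.135 | z fixed [ 0.5894 -0.2863  0.     -0.0075] 0.138
blueB [ 0.4131 -0.1318 -0.0016  0.0504] 0.158 | z fixed [ 0.4139 -0.1315  0.      0.0491] 0.162
brassA [ 0.6091 -0.1251 -0.0057  0.1521] 0.167 | z fixed [ 0.6098 -0.1244  0.      0.1393] 0.176
brassB [ 0.4172 -0.2046 -0.0016 -0.0681] 0.188 | z fixed [ 0.417  -0.2044  0.     -0.0617] 0.189
blackA [ 0.5901 -0.2098 -0.003  -0.0318] 0.143 | z fixed [ 0.5901 -0.2094  0.     -0.0362] 0.147
blackB [ 0.4163 -0.2893 -0.0029  0.0762] 0.153 | z fixed [ 0.4172 -0.2886  0.      0.0748] 0.156
strap [ 0.5393 -0.4274  0.0014 -0.0458] 0.112 | z fixed [ 0.5384 -0.4279  0.     -0.0451] 0.112
off1 [ 0.609   0.1176  0.0092 -0.3662] 0.2 | z fixed [ 0.6095  0.117   0.012  -0.3245] 0.208
off2 [ 0.5365  0.0833  0.0097 -0.1305] 0.219 | z fixed [ 0.5368  0.083   0.012  -0.1331] 0.226
('scene', 'top') plate [0.60313974 0.19487041 1.27287212] 434.8 pad [0.57965682 0.11839458] [0.62662266 0.27134624]
('top',) plate [0.60329881 0.1966304  1.26996597] 196.31372549019608 pad [0.57959374 0.12022314] [0.62700388 0.27303767]
('scene',) plate [0.60323973 0.19211303 1.27370066] 196.83137254901962 pad [0.57982018 0.11561777] [0.62665927 0.26860829]
scene 113 square [ 0.58173325  0.11518454 -0.28889694] 0.0015044537710832808
top 158 square [ 0.57904271  0.11895929 -0.30239389] 0.0012494978070493373
```

```bash
cat > go.py <<'E'
"""go.py 'x y z yawy' ... : tool-axis shifts from the present pose to world targets (yawy = world angle of tool y)"""
import sys,numpy as np
from scipy.spatial.transform import Rotation as Ro
from plant import ctrl, cams
s=ctrl.observe();R=Ro.from_rotvec(s["tool_rot"]).as_matrix();yaw=np.arctan2(R[1,1],R[0,1])
print("t %.1f pos"%s["time_s"],s["eef_pos"].round(4),"yawy %.3f tilt %.4f q6 %.2f gap %.4f grip %.1f"%(yaw,np.arccos(-R[2,2]),s["joints"][5],s["finger_gap"],s["grasp_force"]))
for a in sys.argv[1:]:
    x,y,z,w=map(float,a.split());d=R.T@(np.array([x,y,z])-s["eef_pos"]);t=yaw-w
    print(a,"->",d.round(4),"turn %.3f (alt %.3f)"%(t,t+np.pi if t<0 else t-np.pi),"rows",int(np.ceil(max(np.linalg.norm(d)/.05,abs(t)/.15))))
E
python3 go.py '.6095 .117 .13 1.246' '.6095 .117 .020 1.246'
```

```text
t 0.5 pos [0.2422 0.5215 0.2387] yawy 1.136 tilt 0.0001 q6 -0.21 gap 0.0883 grip 0.0
.6095 .117 .13 1.246 -> [-0.5035 -0.2121  0.1087] turn -0.110 (alt 3.032) rows 12
.6095 .117 .020 1.246 -> [-0.5035 -0.2121  0.2187] turn -0.110 (alt 3.032) rows 12
```

```bash
python3 steer.py '[[-0.5,-0.212,0.109,-0.11,0.056],[-0.5,-0.212,0.109,-0.11,0.056],[-0.5,-0.212,0.109,-0.11,0.056],[-0.5,-0.212,0.109,-0.11,0.056],[-0.5,-0.212,0.109,-0.11,0.056],[-0.5,-0.212,0.109,-0.11,0.056],[-0.5,-0.212,0.109,-0.11,0.056],[-0.5,-0.212,0.109,-0.11,0.056],[-0.5,-0.212,0.109,-0.11,0.056],[-0.5,-0.212,0.109,-0.11,0.056],[-0.5,-0.212,0.109,-0.11,0.056],[-0.5,-0.212,0.109,-0.11,0.056],[-0.5035,-0.2121,0.109,-0.11,0.056],[-0.5035,-0.2121,0.109,-0.11,0.056],[-0.5035,-0.2121,0.109,-0.11,0.056]]' 30
python3 go.py '.6095 .117 .020 1.246'
```

```text
time_s: 2.0
eef_pos: [0.6089, 0.1184, 0.1302]
tool_rot: [0.505, 3.1, 0.0]
contact_force: [-0.7, -0.0, 0.3]
finger_gap: 0.0558
grasp_force: 0.0
t 2.0 pos [0.6089 0.1184 0.1302] yawy 1.248 tilt 0.0003 q6 -1.25 gap 0.0558 grip 0.0
.6095 .117 .020 1.246 -> [-0.001  -0.0012  0.1102] turn 0.002 (alt -3.140) rows 3
```

```bash
python3 steer.py '[[-0.001,-0.001,0.05,0,0.056],[-0.001,-0.001,0.09,0,0.056],[-0.001,-0.001,0.11,0,0.056],[-0.001,-0.001,0.11,0,0.056],[-0.001,-0.001,0.11,0,0.02],[-0.001,-0.001,0.11,0,0.02],[-0.001,-0.001,0.11,0,0.02],[-0.001,-0.001,0.11,0,0.02],[-0.001,-0.001,0.11,0,0.02],[-0.001,-0.001,0.11,0,0.02]]' 30
python3 steer.py '[[0,0,-0.04,0,0.02],[0,0,-0.08,0,0.02],[0,0,-0.11,0,0.02],[0,0,-0.11,0,0.02]]'
python3 go.py '.372 .27 .12 1.54' '.372 .27 .03 1.54'
```

```text
time_s: 3.0
eef_pos: [0.6115, 0.1161, 0.0217]
tool_rot: [0.507, 3.097, 0.001]
contact_force: [-0.9, 1.2, 5.6]
finger_gap: 0.0296
grasp_force: 29.9
time_s: 3.4
eef_pos: [0.6136, 0.1157, 0.1356]
tool_rot: [0.506, 3.091, 0.002]
contact_force: [0.7, -0.1, -0.5]
finger_gap: 0.0297
grasp_force: 29.9
t 3.4 pos [0.6136 0.1157 0.1356] yawy 1.246 tilt 0.0098 q6 -1.25 gap 0.0297 grip 29.9
.372 .27 .12 1.54 -> [0.2783 0.069  0.0132] turn -0.294 (alt 2.848) rows 6
.372 .27 .03 1.54 -> [0.2792 0.0688 0.1032] turn -0.294 (alt 2.848) rows 7
```

```bash
python3 steer.py '[[0.278,0.068,0.013,-0.29,0.02],[0.278,0.068,0.013,-0.29,0.02],[0.278,0.068,0.013,-0.29,0.02],[0.278,0.068,0.013,-0.29,0.02],[0.278,0.068,0.013,-0.29,0.02],[0.278,0.068,0.013,-0.29,0.02],[0.278,0.068,0.013,-0.29,0.02],[0.278,0.068,0.013,-0.29,0.02],[0.278,0.068,0.013,-0.29,0.02]]'
python3 go.py '.372 .27 .022 1.54'
```

```text
time_s: 4.3
eef_pos: [0.3692, 0.2686, 0.1166]
tool_rot: [0.056, 3.141, -0.0]
contact_force: [0.7, 0.1, -1.8]
finger_gap: 0.0294
grasp_force: 29.9
t 4.3 pos [0.3692 0.2686 0.1166] yawy 1.535 tilt 0.0005 q6 -1.17 gap 0.0294 grip 29.9
.372 .27 .022 1.54 -> [-0.0027  0.0015  0.0946] turn -0.005 (alt 3.137) rows 2
```

```bash
python3 steer.py '[[-0.002,0.001,0.05,0,0.02],[-0.002,0.001,0.085,0,0.02],[-0.002,0.001,0.095,0,0.02],[-0.002,0.001,0.096,0,0.02],[-0.002,0.001,0.096,0,0.056],[-0.002,0.001,0.096,0,0.056],[-0.002,0.001,0.096,0,0.056],[-0.002,0.001,0.05,0,0.056],[-0.002,0.001,0.01,0,0.056],[-0.002,0.001,0.01,0,0.056],[-0.002,0.001,0.01,0,0.056]]'
python3 - <<'E'
from meas import *
S=snap();meas(S,[("off2",[.5365,.083,.012,-.13],(.05,.03,.028))])
E
python3 go.py '.5368 .083 .12 1.438'
```

```text
time_s: 5.4
eef_pos: [0.3716, 0.2705, 0.1085]
tool_rot: [0.054, 3.137, 0.003]
contact_force: [0.8, 0.8, -0.7]
finger_gap: 0.0562
grasp_force: 0.0
off2 [ 0.5374  0.0832  0.0103 -0.1233] 0.245 | z fixed [ 0.5378  0.083   0.012  -0.1497] 0.245
t 5.5 pos [0.3699 0.2697 0.1063] yawy 1.536 tilt 0.0005 q6 -1.17 gap 0.0560 grip 0.0
.5368 .083 .12 1.438 -> [-0.1733 -0.1808 -0.0137] turn 0.098 (alt -3.043) rows 6
```

Off2 hasn't moved.

```bash
python3 steer.py '[[-0.174,-0.181,-0.014,0.1,0.056],[-0.174,-0.181,-0.014,0.1,0.056],[-0.174,-0.181,-0.014,0.1,0.056],[-0.174,-0.181,-0.014,0.1,0.056],[-0.174,-0.181,-0.014,0.1,0.056],[-0.174,-0.181,-0.014,0.1,0.056],[-0.174,-0.181,-0.014,0.1,0.056],[-0.174,-0.181,-0.014,0.1,0.056],[-0.174,-0.181,0.03,0.1,0.056],[-0.174,-0.181,0.07,0.1,0.056],[-0.174,-0.181,0.086,0.1,0.056],[-0.174,-0.181,0.086,0.1,0.056],[-0.174,-0.181,0.086,0.1,0.02],[-0.174,-0.181,0.086,0.1,0.02],[-0.174,-0.181,0.086,0.1,0.02],[-0.174,-0.181,0.086,0.1,0.02],[-0.174,-0.181,0.086,0.1,0.02]]' 30
python3 steer.py '[[0,0,-0.04,0,0.02],[0,0,-0.08,0,0.02],[0,0,-0.1,0,0.02],[0,0,-0.1,0,0.02],[0,0,-0.1,0,0.02]]'
python3 go.py '.374 .35 .12 1.54'
```

```text
time_s: 7.2
eef_pos: [0.539, 0.0832, 0.0221]
tool_rot: [0.212, 3.132, 0.001]
contact_force: [-0.6, 1.2, 6.9]
finger_gap: 0.0297
grasp_force: 30.0
time_s: 7.7
eef_pos: [0.5378, 0.0829, 0.1204]
tool_rot: [0.212, 3.134, -0.0]
contact_force: [0.0, -0.8, -1.2]
finger_gap: 0.0296
grasp_force: 30.0
t 7.7 pos [0.5378 0.0829 0.1204] yawy 1.436 tilt 0.0002 q6 -1.50 gap 0.0296 grip 30.0
.374 .35 .12 1.54 -> [0.1982 0.2427 0.0003] turn -0.104 (alt 3.037) rows 7
```

```bash
python3 steer.py '[[0.198,0.243,0,-0.1,0.02],[0.198,0.243,0,-0.1,0.02],[0.198,0.243,0,-0.1,0.02],[0.198,0.243,0,-0.1,0.02],[0.198,0.243,0,-0.1,0.02],[0.198,0.243,0,-0.1,0.02],[0.198,0.243,0,-0.1,0.02],[0.198,0.243,0,-0.1,0.02],[0.198,0.243,0,-0.1,0.02],[0.198,0.243,0.05,-0.1,0.02],[0.198,0.243,0.09,-0.1,0.02],[0.198,0.243,0.1,-0.1,0.02],[0.198,0.243,0.1,-0.1,0.02],[0.198,0.243,0.1,-0.1,0.056],[0.198,0.243,0.1,-0.1,0.056],[0.198,0.243,0.1,-0.1,0.056],[0.198,0.243,0.05,-0.1,0.056],[0.198,0.243,0,-0.1,0.056],[0.198,0.243,0,-0.1,0.056],[0.198,0.243,0,-0.1,0.056]]'
python3 - <<'E'
from meas import *
S=snap()
meas(S,[("blueB",[.4139,-.1315,0,.049],(.11,.024,.018)),("blueA",[.5894,-.2863,0,-.01],(.11,.024,.018))])
a,b=S["top"]["pixels"][130:300,70:320],S["scene"]["pixels"][140:260,260:410]
cv2.imwrite("pics/tray.png",cv2.resize(a,None,fx=2.4,fy=2.4,interpolation=cv2.INTER_CUBIC)[...,::-1])
E
python3 go.py '.4139 -.1315 .12 1.62'
```

```text
time_s: 9.7
eef_pos: [0.3758, 0.3513, 0.1232]
tool_rot: [0.054, 3.137, 0.004]
contact_force: [-0.2, 0.1, -0.2]
finger_gap: 0.0561
grasp_force: 0.0
blueB [ 0.413  -0.1319 -0.0019  0.0529] 0.167 | z fixed [ 0.4139 -0.1319  0.      0.0487] 0.17
blueA [ 0.5892 -0.2865 -0.0008 -0.0129] 0.143 | z fixed [ 0.5896 -0.2865  0.     -0.0143] 0.146
t 9.8 pos [0.3739 0.3501 0.1203] yawy 1.536 tilt 0.0006 q6 -1.02 gap 0.0561 grip 0.0
.4139 -.1315 .12 1.62 -> [-5.670e-02 -4.799e-01  4.000e-04] turn -0.084 (alt 3.058) rows 10
```

View pics/tray.png

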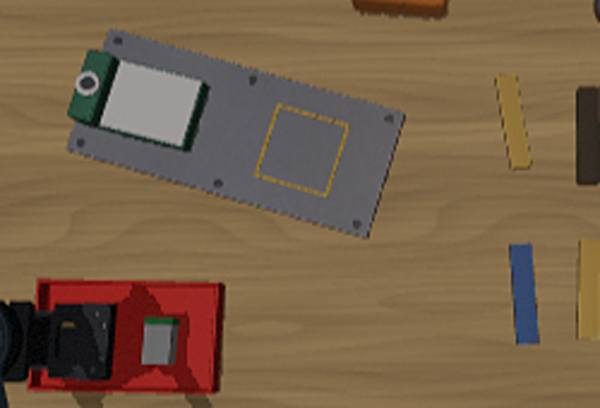

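The plate is clear: offcut 1 is at about (160,340) in the tray, and offcut 2 is under the gripper. Next is the first blue bar, with a refit of the now uncovered square.

```bash
python3 steer.py '[[-0.057,-0.48,0,-0.08,0.046],[-0.057,-0.48,0,-0.08,0.046],[-0.057,-0.48,0,-0.08,0.046],[-0.057,-0.48,0,-0.08,0.046],[-0.057,-0.48,0,-0.08,0.046],[-0.057,-0.48,0,-0.08,0.046],[-0.057,-0.48,0,-0.08,0.046],[-0.057,-0.48,0,-0.08,0.046],[-0.057,-0.48,0,-0.08,0.046],[-0.057,-0.48,0,-0.08,0.046],[-0.057,-0.48,0,-0.08,0.046],[-0.057,-0.48,0,-0.08,0.046],[-0.057,-0.48,0,-0.08,0.046],[-0.057,-0.48,0,-0.08,0.046]]'
python3 - <<'E'
from look import *
S=snap();x0=np.array([.603,.195,1.272])
for n in S:
    d=S[n];h,s,v=np.moveaxis(d["hsv"],2,0);mm=hull(d,box([*x0[:2],.011,x0[2]],(.34,.13,.001)))>.5
    y,x=np.nonzero((h>15)&(h<28)&(s>60)&mm)
    P=np.array([ray(d,(a,b),.012)[:2] for a,b in zip(x,y)])
    def q(vv):
        c,s_=np.cos(vv[2]),np.sin(vv[2]);L=(P-vv[:2])@np.array([[c,-s_],[s_,c]])
        return np.minimum(abs(np.abs(L).max(1)-vv[3]),.008).sum()
    c0=(P.min(0)+P.max(0))/2
    r=min((minimize(q,[*c0,a,.042],method="Nelder-Mead",options=dict(maxiter=2000)) for a in(-.35,-.25,-.2)),key=lambda r:r.fun);print(n,len(P),"square",r.x.round(4),r.fun/len(P), "mean",P.mean(0).round(4))
E
python3 go.py '.4139 -.1317 .015 1.62'
```

```text
time_s: 11.2
eef_pos: [0.4143, -0.1297, 0.1201]
tool_rot: [0.074, -3.14, -0.001]
contact_force: [-0.2, -0.1, -0.2]
finger_gap: 0.0459
grasp_force: 0.0
scene 151 square [ 0.5818  0.1152 -0.2889  0.0419] 0.0015228043475055575 mean [0.5825 0.1146]
top 220 square [ 0.579   0.1188 -0.3022  0.0421] 0.0012587476097275343 mean [0.5784 0.1189]
t 11.3 pos [ 0.4146 -0.1301  0.1205] yawy 1.618 tilt 0.0004 q6 -2.20 gap 0.0458 grip 0.0
.4139 -.1317 .015 1.62 -> [ 0.0008 -0.0016  0.1055] turn -0.002 (alt 3.140) rows 3
```

```bash
python3 steer.py '[[0.001,-0.0016,0.05,0,0.046],[0.001,-0.0016,0.09,0,0.046],[0.001,-0.0016,0.11,0,0.046],[0.001,-0.0016,0.1165,0,0.046],[0.001,-0.0016,0.1165,0,0.046],[0.001,-0.0016,0.1165,0,0.01],[0.001,-0.0016,0.1165,0,0.01],[0.001,-0.0016,0.1165,0,0.01],[0.001,-0.0016,0.1165,0,0.01],[0.001,-0.0016,0.1165,0,0.01],[0.001,-0.0016,0.1165,0,0.01]]' 40
python3 go.py
python3 steer.py '[[0,0,-0.04,0,0.01],[0,0,-0.08,0,0.01],[0,0,-0.11,0,0.01],[0,0,-0.11,0,0.01],[0,0,-0.11,0,0.01]]'
python3 - <<'E'
import numpy as np
pad=np.array([.580,.1175]);f=1.273;y=np.array([np.cos(f),np.sin(f)]);x=np.array([y[1],-y[0]])
print("blue",(pad+.03*x).round(4),(pad-.03*x).round(4),"brass",(pad+.03*y).round(4),(pad-.03*y).round(4),"mid",(pad+.08*y).round(4))
E
```

```text
time_s: 12.4
eef_pos: [0.4147, -0.1334, 0.0053]
tool_rot: [-0.071, 3.139, -0.001]
contact_force: [-0.4, 2.3, 6.9]
finger_gap: 0.0236
grasp_force: 40.0
t 12.4 pos [ 0.4147 -0.1334  0.0053] yawy 1.616 tilt 0.0019 q6 -2.20 gap 0.0236 grip 40.0
time_s: 12.9
eef_pos: [0.414, -0.1332, 0.1146]
tool_rot: [-0.071, 3.139, -0.002]
contact_force: [-0.6, -0.0, -1.4]
finger_gap: 0.0235
grasp_force: 40.0
blue [0.6087 0.1087] [0.5513 0.1263] brass [0.5888 0.1462] [0.5712 0.0888] mid [0.6035 0.194 ]
```

```bash
python3 go.py '.5513 .1263 .12 -.298'
```

```text
t 12.9 pos [ 0.414  -0.1332  0.1146] yawy 1.616 tilt 0.0019 q6 -2.20 gap 0.0235 grip 40.0
.5513 .1263 .12 -.298 -> [-0.1489  0.253  -0.0054] turn 1.914 (alt -1.228) rows 13
```

```bash
python3 steer.py '[[-0.149,0.253,-0.01,1.914,0.01],[-0.149,0.253,-0.01,1.914,0.01],[-0.149,0.253,-0.01,1.914,0.01],[-0.149,0.253,-0.01,1.914,0.01],[-0.149,0.253,-0.01,1.914,0.01],[-0.149,0.253,-0.01,1.914,0.01],[-0.149,0.253,-0.01,1.914,0.01],[-0.149,0.253,-0.01,1.914,0.01],[-0.149,0.253,-0.01,1.914,0.01],[-0.149,0.253,-0.01,1.914,0.01],[-0.149,0.253,-0.01,1.914,0.01],[-0.149,0.253,-0.01,1.914,0.01],[-0.149,0.253,-0.01,1.914,0.01],[-0.149,0.253,-0.01,1.914,0.01],[-0.149,0.253,-0.01,1.914,0.01],[-0.149,0.253,-0.01,1.914,0.01]]'
python3 go.py '.5513 .1263 .018 -.298'
```

```text
time_s: 14.5
eef_pos: [0.5502, 0.1264, 0.1225]
tool_rot: [-2.523, -1.869, 0.004]
contact_force: [-0.9, 1.0, -1.7]
finger_gap: 0.0239
grasp_force: 40.0
t 14.5 pos [0.5502 0.1264 0.1225] yawy -0.296 tilt 0.0029 q6 0.31 gap 0.0239 grip 40.0
.5513 .1263 .018 -.298 -> [0.0004 0.0014 0.1045] turn 0.002 (alt -3.139) rows 3
```

```bash
python3 steer.py '[[0,0.001,0.05,0,0.01],[0,0.001,0.085,0,0.01],[0,0.001,0.1,0,0.01],[0,0.001,0.1045,0,0.01],[0,0.001,0.1045,0,0.01],[0,0.001,0.1045,0,0.01],[0,0.001,0.1045,0,0.038],[0,0.001,0.1045,0,0.038],[0,0.001,0.1045,0,0.038],[0,0.001,0.06,0,0.038],[0,0.001,0.01,0,0.046],[0,0.001,0,0,0.046],[0,0.001,0,0,0.046]]'
python3 go.py '.5894 -.2865 .12 -1.585'
```

```text
time_s: 15.8
eef_pos: [0.5542, 0.1263, 0.1272]
tool_rot: [2.524, 1.865, 0.008]
contact_force: [-0.7, 0.1, -0.5]
finger_gap: 0.0458
grasp_force: 0.0
t 15.8 pos [0.5542 0.1263 0.1272] yawy -0.298 tilt 0.0060 q6 0.31 gap 0.0458 grip 0.0
.5894 -.2865 .12 -1.585 -> [-0.3843  0.1548  0.0074] turn 1.287 (alt -1.854) rows 9
```

```bash
python3 steer.py '[[-0.385,0.158,0.004,1.287,0.046],[-0.385,0.158,0.004,1.287,0.046],[-0.385,0.158,0.004,1.287,0.046],[-0.385,0.158,0.004,1.287,0.046],[-0.385,0.158,0.004,1.287,0.046],[-0.385,0.158,0.004,1.287,0.046],[-0.385,0.158,0.004,1.287,0.046],[-0.385,0.158,0.004,1.287,0.046],[-0.385,0.158,0.004,1.287,0.046],[-0.385,0.158,0.004,1.287,0.046],[-0.385,0.158,0.004,1.287,0.046],[-0.385,0.158,0.004,1.287,0.046],[-0.385,0.158,0.004,1.287,0.046]]'
python3 - <<'E'
from meas import *
S=snap();cv2.imwrite("pics/b1.png",S["top"]["pixels"][...,::-1])
# bar on plate: blue mask
p=[.551,.126,.012,1.273];print(fit(S,"blue",(.11,.024,.018),p,free=(1,1,0,1),rad=.03))
E
python3 go.py '.5894 -.2865 .0045 -1.58'
```

```text
time_s: 17.1
eef_pos: [0.5902, -0.2863, 0.1199]
tool_rot: [-3.141, 0.017, 0.001]
contact_force: [0.1, -0.2, 1.0]
finger_gap: 0.0458
grasp_force: 0.0
(array([0.5513124 , 0.12498613, 0.012     , 1.25719635]), np.float64(0.2967750278084318))
t 17.2 pos [ 0.5904 -0.2869  0.1203] yawy -1.583 tilt 0.0001 q6 0.95 gap 0.0461 grip 0.0
.5894 -.2865 .0045 -1.58 -> [-0.001  -0.0003  0.1158] turn -0.003 (alt 3.139) rows 3
```

Blue B sits at (.551,.125) as intended. Next is blue A.

```bash
python3 steer.py '[[-0.001,0,0.05,0,0.046],[-0.001,0,0.09,0,0.046],[-0.001,0,0.11,0,0.046],[-0.001,0,0.116,0,0.046],[-0.001,0,0.116,0,0.046],[-0.001,0,0.116,0,0.01],[-0.001,0,0.116,0,0.01],[-0.001,0,0.116,0,0.01],[-0.001,0,0.116,0,0.01],[-0.001,0,0.116,0,0.01],[-0.001,0,0.116,0,0.01]]' 40
python3 steer.py '[[0,0,-0.04,0,0.01],[0,0,-0.08,0,0.01],[0,0,-0.12,0,0.01],[0,0,-0.12,0,0.01],[0,0,-0.12,0,0.01],[0,0,-0.12,0,0.01]]'
python3 go.py '.6087 .1087 .12 -.298'
```

```text
time_s: 18.3
eef_pos: [0.5902, -0.2887, 0.0059]
tool_rot: [3.14, -0.022, 0.003]
contact_force: [0.1, 1.6, 5.7]
finger_gap: 0.0233
grasp_force: 40.0
time_s: 18.9
eef_pos: [0.5881, -0.2875, 0.1225]
tool_rot: [-3.14, 0.022, 0.004]
contact_force: [0.1, -0.7, -1.6]
finger_gap: 0.024
grasp_force: 40.0
t 18.9 pos [ 0.5881 -0.2875  0.1225] yawy -1.585 tilt 0.0028 q6 0.95 gap 0.0240 grip 40.0
.6087 .1087 .12 -.298 -> [ 0.0149 -0.3965  0.0031] turn -1.287 (alt 1.855) rows 9
```

```bash
python3 steer.py '[[0.015,-0.396,0,-1.287,0.01],[0.015,-0.396,0,-1.287,0.01],[0.015,-0.396,0,-1.287,0.01],[0.015,-0.396,0,-1.287,0.01],[0.015,-0.396,0,-1.287,0.01],[0.015,-0.396,0,-1.287,0.01],[0.015,-0.396,0,-1.287,0.01],[0.015,-0.396,0,-1.287,0.01],[0.015,-0.396,0,-1.287,0.01],[0.015,-0.396,0,-1.287,0.01],[0.015,-0.396,0,-1.287,0.01],[0.015,-0.396,0,-1.287,0.01],[0.015,-0.396,0,-1.287,0.01]]'
python3 go.py '.6090 .1087 .0185 -.298'
```

```text
time_s: 20.2
eef_pos: [0.6097, 0.1063, 0.1238]
tool_rot: [-2.529, -1.863, 0.001]
contact_force: [-0.2, -0.4, -1.0]
finger_gap: 0.0233
grasp_force: 40.0
t 20.2 pos [0.6097 0.1063 0.1238] yawy -0.301 tilt 0.0007 q6 0.28 gap 0.0233 grip 40.0
.6090 .1087 .0185 -.298 -> [ 0.0021 -0.0013  0.1053] turn -0.003 (alt 3.139) rows 3
```

```bash
python3 steer.py '[[0.002,-0.001,0.05,0,0.01],[0.002,-0.001,0.085,0,0.01],[0.002,-0.001,0.1,0,0.01],[0.002,-0.001,0.105,0,0.01],[0.002,-0.001,0.105,0,0.01],[0.002,-0.001,0.105,0,0.01],[0.002,-0.001,0.105,0,0.036],[0.002,-0.001,0.105,0,0.036],[0.002,-0.001,0.105,0,0.036],[0.002,-0.001,0.06,0,0.036],[0.002,-0.001,0.01,0,0.046],[0.002,-0.001,0,0,0.046],[0.002,-0.001,0,0,0.046],[0.002,-0.001,0,0,0.046]]'
python3 go.py '.6098 -.1247 .12 -1.43'
```

```text
time_s: 21.6
eef_pos: [0.6087, 0.1098, 0.1232]
tool_rot: [-2.526, -1.867, 0.002]
contact_force: [-0.6, 0.0, -0.3]
finger_gap: 0.0462
grasp_force: 0.0
t 21.6 pos [0.6087 0.1098 0.1232] yawy -0.298 tilt 0.0013 q6 0.28 gap 0.0462 grip 0.0
.6098 -.1247 .12 -1.43 -> [-0.2238  0.0699  0.0032] turn 1.132 (alt -2.010) rows 8
```

```bash
python3 steer.py '[[-0.224,0.07,0.003,1.132,0.046],[-0.224,0.07,0.003,1.132,0.046],[-0.224,0.07,0.003,1.132,0.046],[-0.224,0.07,0.003,1.132,0.046],[-0.224,0.07,0.003,1.132,0.046],[-0.224,0.07,0.003,1.132,0.046],[-0.224,0.07,0.003,1.132,0.046],[-0.224,0.07,0.003,1.132,0.046],[-0.224,0.07,0.003,1.132,0.046],[-0.224,0.07,0.003,1.132,0.046],[-0.224,0.07,0.003,1.132,0.046]]'
python3 - <<'E'
from meas import *
S=snap();cv2.imwrite("pics/b2.png",cv2.resize(S["top"]["pixels"][130:300,70:320],None,fx=2.4,fy=2.4,interpolation=cv2.INTER_CUBIC)[...,::-1])
for p in([.551,.126,.012,1.273],[.6087,.1087,.012,1.273]):print(fit(S,"blue",(.11,.024,.018),p,free=(1,1,0,1),rad=.02))
E
python3 go.py '.6098 -.1247 .003 -1.428'
```

```text
time_s: 22.7
eef_pos: [0.61, -0.1246, 0.1201]
tool_rot: [-3.133, -0.224, 0.003]
contact_force: [0.4, 0.1, 0.9]
finger_gap: 0.0455
grasp_force: 0.0
(array([0.5519126 , 0.126208  , 0.012     , 1.23662638]), np.float64(0.26796106996420105))
(array([0.60930196, 0.1100387 , 0.012     , 1.24923671]), np.float64(0.28099962536108974))
t 22.8 pos [ 0.6104 -0.1247  0.1208] yawy -1.429 tilt 0.0007 q6 1.04 gap 0.0460 grip 0.0
.6098 -.1247 .003 -1.428 -> [-0.0005 -0.      0.1178] turn -0.001 (alt 3.141) rows 3
```

View pics/b2.png

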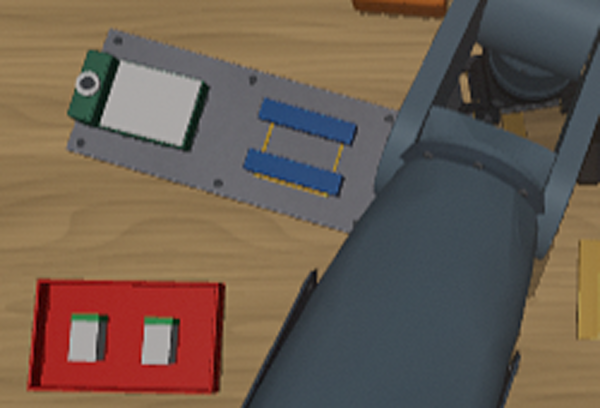

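The two blue bars lie on opposite lines of the square at about (307,122) and (295,173), and both offcuts are in the tray. Brass A is next.

```bash
python3 steer.py '[[0,0,0.05,0,0.046],[0,0,0.09,0,0.046],[0,0,0.11,0,0.046],[0,0,0.118,0,0.046],[0,0,0.118,0,0.046],[0,0,0.118,0,0.01],[0,0,0.118,0,0.01],[0,0,0.118,0,0.01],[0,0,0.118,0,0.01],[0,0,0.118,0,0.01],[0,0,0.118,0,0.01]]' 40
python3 steer.py '[[0,0,-0.04,0,0.01],[0,0,-0.08,0,0.01],[0,0,-0.12,0,0.01],[0,0,-0.12,0,0.01],[0,0,-0.12,0,0.01],[0,0,-0.12,0,0.01]]'
python3 go.py '.5888 .1462 .12 -1.869'
```

```text
time_s: 23.9
eef_pos: [0.6113, -0.1252, 0.0043]
tool_rot: [3.133, 0.221, 0.002]
contact_force: [-1.2, 0.6, 5.5]
finger_gap: 0.0234
grasp_force: 40.0
time_s: 24.5
eef_pos: [0.6093, -0.1245, 0.1214]
tool_rot: [-3.132, -0.221, 0.004]
contact_force: [-0.4, 0.2, -1.5]
finger_gap: 0.0235
grasp_force: 40.0
t 24.5 pos [ 0.6093 -0.1245  0.1214] yawy -1.430 tilt 0.0031 q6 1.04 gap 0.0235 grip 40.0
.5888 .1462 .12 -1.869 -> [ 0.0177 -0.2709  0.0018] turn 0.439 (alt -2.703) rows 6
```

```bash
python3 steer.py '[[0.018,-0.271,0,0.439,0.01],[0.018,-0.271,0,0.439,0.01],[0.018,-0.271,0,0.439,0.01],[0.018,-0.271,0,0.439,0.01],[0.018,-0.271,0,0.439,0.01],[0.018,-0.271,0,0.439,0.01],[0.018,-0.271,0,0.439,0.01],[0.018,-0.271,0,0.439,0.01],[0.018,-0.271,0,0.439,0.01],[0.018,-0.271,0,0.439,0.01]]'
python3 go.py '.5888 .1462 .0353 -1.869'
```

```text
time_s: 25.5
eef_pos: [0.5904, 0.1444, 0.1227]
tool_rot: [3.106, -0.47, -0.001]
contact_force: [0.2, -1.4, -1.4]
finger_gap: 0.0232
grasp_force: 40.0
t 25.5 pos [0.5904 0.1444 0.1227] yawy -1.871 tilt 0.0009 q6 1.92 gap 0.0232 grip 40.0
.5888 .1462 .0353 -1.869 -> [-0.002  -0.0013  0.0874] turn -0.002 (alt 3.140) rows 2
```

```bash
python3 steer.py '[[-0.002,-0.001,0.04,0,0.01],[-0.002,-0.001,0.07,0,0.01],[-0.002,-0.001,0.083,0,0.01],[-0.002,-0.001,0.0875,0,0.01],[-0.002,-0.001,0.0875,0,0.01],[-0.002,-0.001,0.0875,0,0.01],[-0.002,-0.001,0.0875,0,0.036],[-0.002,-0.001,0.0875,0,0.036],[-0.002,-0.001,0.0875,0,0.036],[-0.002,-0.001,0.05,0,0.036],[-0.002,-0.001,0.01,0,0.046],[-0.002,-0.001,0,0,0.046],[-0.002,-0.001,0,0,0.046],[-0.002,-0.001,0,0,0.046]]'
python3 go.py '.417 -.2044 .12 -1.636'
```

```text
time_s: 26.9
eef_pos: [0.588, 0.1475, 0.1222]
tool_rot: [3.106, -0.466, -0.002]
contact_force: [-1.4, -0.1, 0.0]
finger_gap: 0.0459
grasp_force: 0.0
t 26.9 pos [0.588  0.1475 0.1222] yawy -1.869 tilt 0.0013 q6 1.92 gap 0.0459 grip 0.0
.417 -.2044 .12 -1.636 -> [-0.0601  0.3866  0.0025] turn -0.233 (alt 2.909) rows 8
```

```bash
python3 steer.py '[[-0.06,0.386,0.002,-0.233,0.046],[-0.06,0.386,0.002,-0.233,0.046],[-0.06,0.386,0.002,-0.233,0.046],[-0.06,0.386,0.002,-0.233,0.046],[-0.06,0.386,0.002,-0.233,0.046],[-0.06,0.386,0.002,-0.233,0.046],[-0.06,0.386,0.002,-0.233,0.046],[-0.06,0.386,0.002,-0.233,0.046],[-0.06,0.386,0.002,-0.233,0.046],[-0.06,0.386,0.002,-0.233,0.046],[-0.06,0.386,0.002,-0.233,0.046]]'
python3 - <<'E'
from meas import *
S=snap();print(fit(S,"brass",(.11,.024,.012),[.5888,.1462,.03,-.298],free=(1,1,0,1),rad=.02))
print(fit(S,"nw",(.25,.036,.012),[.5384,-.428,0,-.045],free=(1,1,0,1),rad=.036))
E
python3 go.py '.417 -.2045 .003 -1.634'
```

```text
time_s: 28.0
eef_pos: [0.4176, -0.2025, 0.1201]
tool_rot: [-3.138, 0.101, 0.003]
contact_force: [-0.1, 0.3, 0.5]
finger_gap: 0.0463
grasp_force: 0.0
(array([ 0.58712711,  0.14711246,  0.03      , -0.28228407]), np.float64(0.28797224328171017))
(array([ 0.53835155, -0.42796272,  0.        , -0.04651091]), np.float64(0.15083865662764623))
t 28.1 pos [ 0.4182 -0.2024  0.1206] yawy -1.634 tilt 0.0014 q6 0.93 gap 0.0462 grip 0.0
.417 -.2045 .003 -1.634 -> [-0.0009  0.0023  0.1176] turn 0.000 (alt -3.142) rows 3
```

```bash
python3 steer.py '[[-0.001,0.002,0.05,0,0.046],[-0.001,0.002,0.09,0,0.046],[-0.001,0.002,0.11,0,0.046],[-0.001,0.002,0.118,0,0.046],[-0.001,0.002,0.118,0,0.046],[-0.001,0.002,0.118,0,0.01],[-0.001,0.002,0.118,0,0.01],[-0.001,0.002,0.118,0,0.01],[-0.001,0.002,0.118,0,0.01],[-0.001,0.002,0.118,0,0.01],[-0.001,0.002,0.118,0,0.01]]' 40
python3 steer.py '[[0,0,-0.04,0,0.01],[0,0,-0.08,0,0.01],[0,0,-0.12,0,0.01],[0,0,-0.12,0,0.01],[0,0,-0.12,0,0.01],[0,0,-0.12,0,0.01]]'
python3 go.py '.5712 .0888 .12 -1.869'
```

```text
time_s: 29.2
eef_pos: [0.4177, -0.2063, 0.0043]
tool_rot: [3.139, -0.103, 0.003]
contact_force: [-0.8, 1.5, 6.8]
finger_gap: 0.0239
grasp_force: 40.0
time_s: 29.8
eef_pos: [0.4159, -0.2051, 0.122]
tool_rot: [-3.139, 0.103, 0.003]
contact_force: [0.5, 1.0, -1.1]
finger_gap: 0.0231
grasp_force: 40.0
t 29.8 pos [ 0.4159 -0.2051  0.122 ] yawy -1.636 tilt 0.0022 q6 0.92 gap 0.0231 grip 40.0
.5712 .0888 .12 -1.869 -> [ 0.1358 -0.3034  0.0021] turn 0.233 (alt -2.909) rows 7
```

```bash
python3 steer.py '[[0.136,-0.303,0,0.233,0.01],[0.136,-0.303,0,0.233,0.01],[0.136,-0.303,0,0.233,0.01],[0.136,-0.303,0,0.233,0.01],[0.136,-0.303,0,0.233,0.01],[0.136,-0.303,0,0.233,0.01],[0.136,-0.303,0,0.233,0.01],[0.136,-0.303,0,0.233,0.01],[0.136,-0.303,0,0.233,0.01],[0.136,-0.303,0,0.233,0.01],[0.136,-0.303,0,0.233,0.01]]'
python3 go.py '.571 .0885 .0353 -1.869'
```

```text
time_s: 30.9
eef_pos: [0.5715, 0.0864, 0.1224]
tool_rot: [3.106, -0.469, -0.003]
contact_force: [0.6, 0.8, -1.3]
finger_gap: 0.0233
grasp_force: 40.0
t 30.9 pos [0.5715 0.0864 0.1224] yawy -1.871 tilt 0.0017 q6 1.82 gap 0.0233 grip 40.0
.571 .0885 .0353 -1.869 -> [-0.0009 -0.0019  0.0871] turn -0.002 (alt 3.140) rows 2
```

```bash
python3 steer.py '[[-0.001,-0.002,0.04,0,0.01],[-0.001,-0.002,0.07,0,0.01],[-0.001,-0.002,0.083,0,0.01],[-0.001,-0.002,0.087,0,0.01],[-0.001,-0.002,0.087,0,0.01],[-0.001,-0.002,0.087,0,0.01],[-0.001,-0.002,0.087,0,0.036],[-0.001,-0.002,0.087,0,0.036],[-0.001,-0.002,0.087,0,0.036],[-0.001,-0.002,0.05,0,0.036],[-0.001,-0.002,0.01,0,0.046],[-0.001,-0.002,0,0,0.06],[-0.001,-0.002,0,0,0.06],[-0.001,-0.002,0,0,0.06]]'
python3 go.py '.5383 -.428 .14 -1.617'
```

```text
time_s: 32.3
eef_pos: [0.5712, 0.0899, 0.1223]
tool_rot: [3.107, -0.467, -0.002]
contact_force: [0.7, 0.1, -1.3]
finger_gap: 0.0598
grasp_force: 0.0
t 32.3 pos [0.5712 0.0899 0.1223] yawy -1.869 tilt 0.0012 q6 1.82 gap 0.0598 grip 0.0
.5383 -.428 .14 -1.617 -> [ 0.1207  0.5048 -0.0177] turn -0.252 (alt 2.890) rows 11
```

```bash
python3 steer.py '[[0.12,0.505,-0.018,-0.252,0.06],[0.12,0.505,-0.018,-0.252,0.06],[0.12,0.505,-0.018,-0.252,0.06],[0.12,0.505,-0.018,-0.252,0.06],[0.12,0.505,-0.018,-0.252,0.06],[0.12,0.505,-0.018,-0.252,0.06],[0.12,0.505,-0.018,-0.252,0.06],[0.12,0.505,-0.018,-0.252,0.06],[0.12,0.505,-0.018,-0.252,0.06],[0.12,0.505,-0.018,-0.252,0.06],[0.12,0.505,-0.018,-0.252,0.06],[0.12,0.505,-0.018,-0.252,0.06],[0.12,0.505,-0.018,-0.252,0.06],[0.12,0.505,-0.018,-0.252,0.06]]'
python3 - <<'E'
from meas import *
S=snap();i=[]
for n,r,c,k in(("top",slice(130,240),slice(80,260),3.3),("scene",slice(180,260),slice(265,401),4.37)):
    i.append(cv2.resize(S[n]["pixels"][r,c],None,fx=k,fy=k,interpolation=cv2.INTER_CUBIC)[:,:594])
w=min(a.shape[1] for a in i);cv2.imwrite("pics/p.png",cv2.resize(np.vstack([a[:,:w] for a in i]),None,fx=.82,fy=.82)[...,::-1])
for p in([.588,.147,.03,-.298],[.571,.0888,.03,-.298]):
    print(fit(S,"brass",(.11,.024,.012),p,free=(1,1,0,1),rad=.02),fit(S,"brass",(.11,.024,.012),p,rad=.02)[0])
E
python3 go.py '.5383 -.428 .003 -1.617'
```

```text
time_s: 33.7
eef_pos: [0.538, -0.426, 0.1395]
tool_rot: [-3.138, 0.071, 0.003]
contact_force: [0.0, 0.3, 0.4]
finger_gap: 0.0598
grasp_force: 0.0
(array([ 0.58688846,  0.14694539,  0.03      , -0.28401322]), np.float64(0.28521312532313126)) [ 0.58833625  0.1471975   0.02757464 -0.28251328]
(array([ 0.57071666,  0.08813069,  0.03      , -0.29480421]), np.float64(0.2893521740156244)) [ 0.57139309  0.08881641  0.02565582 -0.29688151]
t 33.8 pos [ 0.5386 -0.4262  0.1406] yawy -1.615 tilt 0.0015 q6 0.77 gap 0.0602 grip 0.0
.5383 -.428 .003 -1.617 -> [-1.000e-04  2.000e-03  1.376e-01] turn 0.002 (alt -3.140) rows 3
```

View pics/p.png

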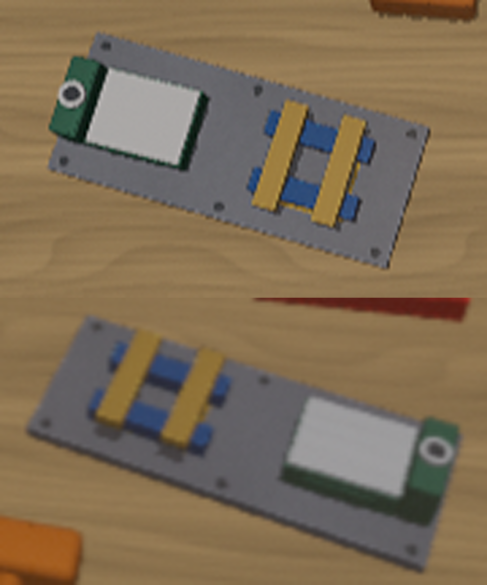

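The packing is two blue bars with two brass bars squarely across them (brass at about (280,155) and (340,170) in the upper crop), and the casting hasn't moved. Next is the strap.

```bash
python3 steer.py '[[0,0.002,0.05,0,0.06],[0,0.002,0.09,0,0.06],[0,0.002,0.125,0,0.06],[0,0.002,0.137,0,0.06],[0,0.002,0.137,0,0.06],[0,0.002,0.137,0,0.02],[0,0.002,0.137,0,0.02],[0,0.002,0.137,0,0.02],[0,0.002,0.137,0,0.02],[0,0.002,0.137,0,0.02],[0,0.002,0.137,0,0.02]]' 58
python3 steer.py '[[0,0,-0.03,0,0.02],[0,0,-0.07,0,0.02],[0,0,-0.11,0,0.02],[0,0,-0.15,0,0.02],[0,0,-0.15,0,0.02],[0,0,-0.15,0,0.02],[0,0,-0.15,0,0.02]]'
python3 go.py '.6035 .194 .15 -.298'
python3 - <<'E'
from meas import *
from scipy.spatial.transform import Rotation as Ro
S=snap();s=ctrl.observe();p=s["eef_pos"]
im=np.hstack([cv2.resize(S["top"]["pixels"][120:310,310:470],(400,475)),cv2.resize(S["scene"]["pixels"][120:310,90:250],(400,475))]);cv2.imwrite("pics/s.png",im[...,::-1])
E
```

```text
time_s: 34.9
eef_pos: [0.5388, -0.43, 0.0053]
tool_rot: [3.141, -0.072, 0.002]
contact_force: [0.2, 3.9, 5.7]
finger_gap: 0.0352
grasp_force: 58.0
time_s: 35.6
eef_pos: [0.537, -0.4291, 0.1515]
tool_rot: [-3.138, 0.073, 0.005]
contact_force: [0.4, -0.5, -3.6]
finger_gap: 0.0346
grasp_force: 58.0
t 35.6 pos [ 0.537  -0.4291  0.1515] yawy -1.617 tilt 0.0041 q6 0.77 gap 0.0346 grip 58.0
.6035 .194 .15 -.298 -> [ 0.0376 -0.6255  0.0032] turn -1.319 (alt 1.822) rows 13
```

View pics/s.png

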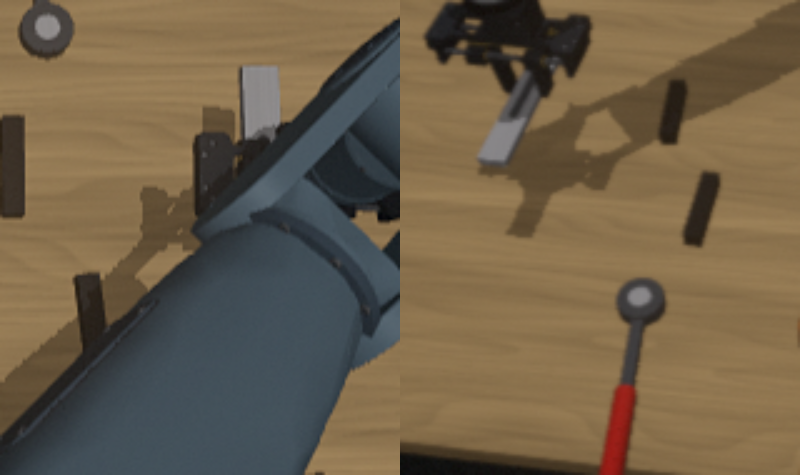

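The strap is held level at its middle, and the far end shows at about (260,70). Carrying it to the plate.

```bash
python3 steer.py '[[0.002,-0.03,0,-0.06,0.02],[0.005,-0.07,0,-0.15,0.02],[0.008,-0.11,0,-0.25,0.02],[0.01,-0.15,0,-0.35,0.02],[0.012,-0.19,0,-0.45,0.02],[0.014,-0.23,0,-0.55,0.02],[0.016,-0.27,0,-0.65,0.02],[0.018,-0.31,0,-0.75,0.02],[0.021,-0.35,0,-0.85,0.02],[0.024,-0.39,0,-0.95,0.02],[0.027,-0.43,0,-1.05,0.02],[0.03,-0.47,0,-1.15,0.02],[0.032,-0.51,0,-1.22,0.02],[0.034,-0.55,0,-1.28,0.02],[0.036,-0.585,0,-1.31,0.02],[0.0376,-0.61,0,-1.319,0.02],[0.0376,-0.625,0,-1.319,0.02],[0.0376,-0.625,0,-1.319,0.02],[0.0376,-0.625,0,-1.319,0.02],[0.0376,-0.625,0,-1.319,0.02]]'
python3 go.py '.6035 .194 .048 -.298'
python3 - <<'E'
from meas import *
S=snap()
im=np.hstack([cv2.resize(S["top"]["pixels"][100:290,60:260],(400,380)),cv2.resize(S["scene"]["pixels"][120:310,230:430],(400,380))]);cv2.imwrite("pics/s2.png",im[...,::-1])
E
```

```text
time_s: 37.7
eef_pos: [0.6045, 0.191, 0.1538]
tool_rot: [-2.528, -1.865, 0.001]
contact_force: [-0.8, -0.2, -3.1]
finger_gap: 0.0348
grasp_force: 58.0
t 37.7 pos [0.6045 0.191  0.1538] yawy -0.300 tilt 0.0009 q6 0.42 gap 0.0348 grip 58.0
.6035 .194 .048 -.298 -> [ 0.0026 -0.0018  0.1058] turn -0.002 (alt 3.140) rows 3
```

View pics/s2.png

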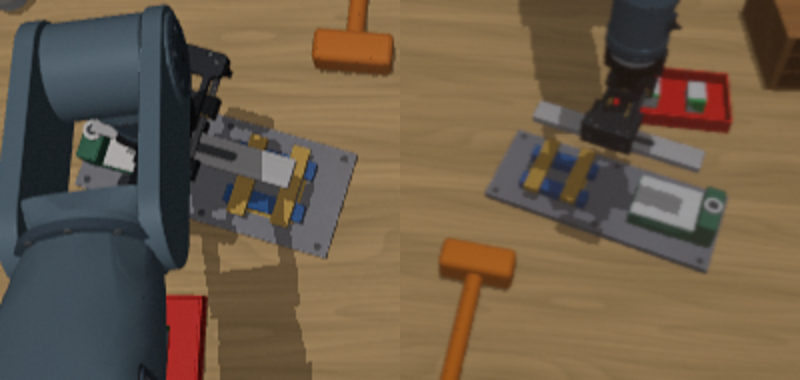

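The strap is in line over the packing and ledge, so I'm lowering it.

```bash
python3 steer.py '[[0.0026,-0.0018,0.04,0,0.02],[0.0026,-0.0018,0.07,0,0.02],[0.0026,-0.0018,0.09,0,0.02],[0.0026,-0.0018,0.1,0,0.02],[0.0026,-0.0018,0.104,0,0.02],[0.0026,-0.0018,0.105,0,0.02],[0.0026,-0.0018,0.105,0,0.02],[0.0026,-0.0018,0.105,0,0.02]]'
python3 go.py '.6035 .194 .0475 -.298'
```

```text
time_s: 38.6
eef_pos: [0.6046, 0.1956, 0.0506]
tool_rot: [2.526, 1.866, 0.003]
contact_force: [0.0, -0.3, -2.1]
finger_gap: 0.0348
grasp_force: 58.0
t 38.6 pos [0.6046 0.1956 0.0506] yawy -0.298 tilt 0.0023 q6 0.42 gap 0.0348 grip 58.0
.6035 .194 .0475 -.298 -> [-0.0019 -0.0006  0.0031] turn -0.000 (alt 3.142) rows 1
```

```bash
python3 steer.py '[[0,0,0.0008,0,0.02],[0,0,0.0015,0,0.02],[0,0,0.0015,0,0.02]]'; python3 steer.py '[[0,0,0.0008,0,0.02],[0,0,0.0015,0,0.02],[0,0,0.0015,0,0.02]]'
```

```text
time_s: 38.9
eef_pos: [0.6036, 0.1956, 0.0478]
tool_rot: [2.526, 1.867, 0.0]
contact_force: [-0.2, -0.3, -2.2]
finger_gap: 0.0348
grasp_force: 58.0
time_s: 39.2
eef_pos: [0.6038, 0.1956, 0.0473]
tool_rot: [2.526, 1.867, 0.0]
contact_force: [-3.6, -1.0, 6.0]
finger_gap: 0.0353
grasp_force: 58.0
```

Contact at the expected height, so I'm releasing and retreating upward.

```bash
python3 steer.py '[[0,0,-0.0005,0,0.02],[0,0,-0.0005,0,0.056],[0,0,-0.0005,0,0.056],[0,0,-0.0005,0,0.056],[0,0,-0.0005,0,0.056],[0,0,-0.03,0,0.056],[0,0,-0.07,0,0.056],[0,0,-0.11,0,0.056],[0,0,-0.12,0,0.056],[0.05,0.05,-0.12,0,0.056],[0.1,0.1,-0.12,0,0.056],[0.15,0.15,-0.12,0,0.056],[0.2,0.2,-0.12,0,0.056],[0.2,0.2,-0.12,0,0.056],[0.2,0.2,-0.12,0,0.056]]'; python3 go.py '.35 -.1 .2 -.298'
```

```text
time_s: 40.7
eef_pos: [0.8516, 0.3271, 0.1646]
tool_rot: [-2.526, -1.867, 0.001]
contact_force: [1.7, 0.3, -0.7]
finger_gap: 0.0561
grasp_force: 0.0
t 40.7 pos [0.8516 0.3271 0.1646] yawy -0.298 tilt 0.0008 q6 0.54 gap 0.0561 grip 0.0
.35 -.1 .2 -.298 -> [-0.5555 -0.3542 -0.035 ] turn 0.000 (alt -3.141) rows 14
```

```bash
python3 steer.py '[[0,0,-0.05,0,0.056],[-0.04,-0.02,-0.08,0,0.056],[-0.55,-0.35,-0.1,0,0.056],[-0.55,-0.35,-0.1,0,0.056],[-0.55,-0.35,-0.1,0,0.056],[-0.55,-0.35,-0.1,0,0.056],[-0.55,-0.35,-0.1,0,0.056],[-0.55,-0.35,-0.1,0,0.056],[-0.55,-0.35,-0.1,0,0.056],[-0.55,-0.35,-0.1,0,0.056],[-0.55,-0.35,-0.1,0,0.056],[-0.55,-0.35,-0.1,0,0.056],[-0.55,-0.35,-0.1,0,0.056],[-0.55,-0.35,-0.1,0,0.056],[-0.55,-0.35,-0.1,0,0.056],[-0.55,-0.35,-0.1,0,0.056],[-0.55,-0.35,-0.1,0,0.056],[-0.55,-0.35,-0.1,0,0.056]]'
python3 - <<'E'
from meas import *
S=snap()
phi=1.273
im=np.vstack([cv2.resize(S["top"]["pixels"][130:300,75:255],None,fx=1.7,fy=1.7,interpolation=3),cv2.resize(S["scene"]["pixels"][140:255,265:409],None,fx=2.125,fy=2.125,interpolation=3)[:,:306]])
cv2.imwrite("pics/f.png",im[...,::-1])
# strap top-face slot (dark) and strap fit with bright-ish end points
for z in (.042,):
    r=fit(S,"strap",(.25,.036,.012),[.6035,.194,z,phi],free=(1,1,0,1),rad=.01);print(r)
E
```

```text
time_s: 42.5
eef_pos: [0.3552, -0.0962, 0.2662]
tool_rot: [-2.525, -1.868, -0.0]
contact_force: [-0.1, -0.4, -0.4]
finger_gap: 0.0562
grasp_force: 0.0
(array([0.60504454, 0.19861115, 0.042     , 1.26632014]), np.float64(0.22317481509242004))
```

View pics/f.png

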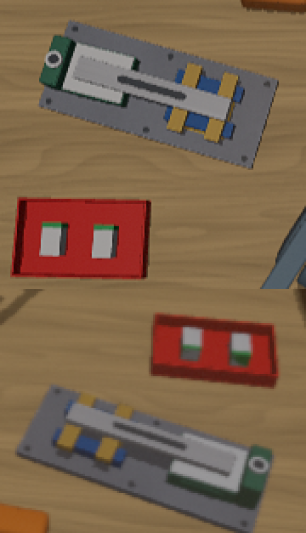

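The strap lies along the centre line on both the packing and the ledge, with its slot at about (152,88) in the upper crop. The two offcuts are in the tray. I'll check the slot centre once more, then hand in.

Run:
```python
from meas import *
S=snap();print(ray(S["top"],(75+152/1.7,130+88/1.7),.054).round(4))
q=[fit(S,"strap",(.25,.036,.012),[.6035,.196,.042,1.27],rad=.01)[0].round(4)];print(q)
print(fit(S,"brass",(.11,.024,.012),[.571,.0888,.03,-.298],free=(1,1,0,1),rad=.02))
print(ctrl.finish_job())
```

```text
[0.6005 0.1948 0.054 ]
[array([0.6055, 0.1995, 0.0441, 1.2578])]
(array([ 0.57085471,  0.08833827,  0.03      , -0.28826314]), np.float64(0.5644077744538258))
the job is handed in; nothing more can be done
None
```

The job is handed in, with no verdict returned: both offcuts are in the tray, the packing is blue bars with brass across them (30 mm for the green casting), and the strap lies on packing and ledge, its middle measured about 3–5 mm from the plate's middle.

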